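# Put the washed mixing pots into the drying cabinet and bolt it

### The arm

A 6-joint arm with a two-finger parallel gripper is mounted at the origin on the work surface. World frame = base frame: x ahead of the robot, y to its left, z up, the work surface at z = 0. Lengths are in m, angles in rad, forces in N, time in s.
With the tool pointing down it reaches from about 0.325 to 0.85 m from the base axis. Payload 15.5 kg.
Tool frame: the origin (TCP) lies at the very end of the fingers, on their centre line; the grasp point (between the pads) lies tcp_to_grasp behind it (tcp_to_grasp is the distance from the TCP to the grasp point, in m); z points along the fingers, y is the direction in which the jaws open and shut (so a half turn about z gives the same grasp; the last joint's range is limited). The gripper opens to 91 mm and grips with 3 to 60 N. Pads are 32 mm wide; open, the fingers measure 118 mm over their backs; the gripper's body (76 mm by 178 mm) begins 60 mm behind the grasp point.
Start: joints at [1.133, 0.494, 1.345, -0, 1.302, -0.096], TCP at [0.21, 0.589, 0.214] pointing down, gripper open.
Joint ranges: [-2.91, 2.91], [-0.82, 2.16], [0.22, 2.67], [-1.22, 4.37], [0.12, 2.79], [-3.08, 3.08]. Speed limits (rad/s): [1.89, 1.89, 2.57, 3.01, 3.01, 3.01].

### API

Orientations are given as a unit quaternion [w, x, y, z].
In Python, from rig import get_obs, camera, hand_in, spot_in, silhouettes, tcp_to_grasp gives the robot as it stands.
- The arm moves only by the tool jog_arm, never from a script. Its argument "targets" is a list that holds one entry, the list of rows, each a list of 4 numbers: the shift along the tool's x, y, z in m, then the turn about the tool's z in rad. In form: [[[tx, ty, tz, twist], ...]]. A call has 1 to 8 rows; each row is the pose to reach, as a shift and turn from the pose commanded when the call began, along the tool's axes at that moment; what a row does not reach only later rows make up. A row lasts 1/12 s, in which the tool goes at most 41.7 mm and 7.16 degrees, less where a joint would pass 70% of its speed; a pose out of reach is approached as far as the arm can. A call with a gripper value outside its range is refused whole. "hand" is the closure, from -1 (fully open) to 1 (shut), so that 0 is half open, set as the call begins (left out, the last holds). The fingers move at their own pace and stop on an object; "force" is the grip in N (left out, the last holds). Time passes only in rows, so rows that repeat a pose let the fingers close. It gives the time, the measured TCP pose, the force and the opening at its end, in the units of the state.
- get_obs(): the state, without advancing time (a new reading comes with each control period).
- camera(name): name is "scene" or "top" or "wrist"; returns a dict with "image" (384x512x3 uint8, red, green, blue), "camera_matrix" (3x3 intrinsics, pixels), "extrinsics" (4x4, takes a point from camera to world coordinates); the wrist camera has in their place "T_tool_cam" (4x4, takes a point from camera to tool coordinates, whose origin is the TCP and whose axes are the flange's). Camera axes: x right, y down, z forward; pixel columns grow to the right and rows downward; lengths in m; the calibration is good to about 2 mm. A picture is of the moment at which its call begins: read the wrist's pose just before it. There is no depth.
- hand_in(): hands the job in, once; it reports no verdict.
Trained networks look in a picture, given as the dict that the camera call returned (one of the last four; its "shot" number tells which), for a name from the list of things; names that differ only in an ending like _2 or _b are one class to them, and where a whole thing is asked for, a point or a joint stands for the part that bears it (a point fixed in the world has none). Each returns a list of dicts, best first, with "score" (0 to 1); they miss things now and then, are a little off and sometimes report something else, mostly with a low value. They report only what shows in the picture. A call takes as long as a camera call. They do not tell look-alikes from the thing itself.
- spot_in(picture, name): "extent" ([left, top, width, height] in pixels, round what is visible of it).
- silhouettes(picture, name): "pixels" (384x512 bool, what is visible of it) and "extent" ([left, top, width, height] in pixels, round what is visible of it).
The state is a dict: "t": time; "joint_positions": joint angles; "qvel": joint speeds; "joint_torque": joint torques, N m; "tool_pos": TCP position; "eef_rot": TCP orientation; "contact_force": force on the tool from outside, world axes, zero at the start; "torque": the same for the moment, N m; "finger_gap": finger opening in m.
Only numpy, scipy, OpenCV 4.12 (cv2) and the standard library are available. Lean on these libraries where they do the work, as an engineer would, in place of code of your own. Each camera call takes 0.05 s, during which the arm holds its last target.

### The job

The washed metal mixing pots with handles (bailed pails and side-handled mugs; three or four of them are out) must dry free of dust in the low grey drying cabinet. Draw its bolt back, pull the drawer well out, lift each pot by its handle and stand it upright on the drawer floor, then push the drawer fully shut and slide the bolt fully home through its keeper. Leave the paint bottles and jars standing.

Things in the scene. Friction and masses are not known exactly. Their poses are not given: they have to be found in the camera images.
- pail_wide: 140 g metal pot, open on top, weighted bottom, origin at the centre of its underside, z up through the mouth; round, 62 mm outer diameter, 44 mm high to the rim, 3 mm wall. A rigid upright wire bail stands over the mouth in the pot's x-z plane: its level grip bar, 9 mm thick, runs along the pot's x (straight for 34 mm) above the centre, bar axis 79.5 mm and top 84 mm above the underside.
- pail_slim: 140 g metal pot, open on top, weighted bottom, origin at the centre of its underside, z up through the mouth; round, 52 mm outer diameter, 50 mm high to the rim, 3 mm wall. A rigid upright wire bail as on the wide pail: level grip bar 9 mm thick along the pot's x (straight for 34 mm) above the centre, bar axis 83.5 mm and top 88 mm above the underside.
- mug_wide: 140 g metal pot, open on top, weighted bottom, origin at the centre of its underside, z up through the mouth; round, 60 mm outer diameter, 52 mm high. A D-shaped handle of 9 mm round bar on its -y side: the outer upright bar is centred 54 mm from the pot's axis, and runs from 14 to 46 mm above the underside; two level arms join it to the wall (gap of 20 mm between bar and wall).
- mug_slim: 140 g metal pot, open on top, weighted bottom, origin at the centre of its underside, z up through the mouth; round, 52 mm outer diameter, 58 mm high. A D-shaped handle of 9 mm round bar on its -y side: the outer upright bar is centred 50 mm from the pot's axis, and runs from 14 to 52 mm above the underside; two level arms join it to the wall (gap of 20 mm between bar and wall).
- cabinet: Fixed grey drying cabinet, 360 mm wide (y), 190 mm deep (x), 118 mm high. Origin at table height under the middle of its front face; its x points from the front into the cabinet, y to the left seen from the robot. The drawer mouth is open up to 106 mm above the table. The bolt really locks the drawer.
- drawer (a joint): Drawer travel in m along the cabinet's -x: 0 fully shut, 0.155 fully out. About 2 N of sliding friction, stays where it is left. Tray inside 150 mm (x) by 330 mm (y), side and back walls 28 mm above the floor; front panel 12 mm thick, top edge 90 mm above the table, in front of the cabinet's face. A keeper loop, 12 mm wide, 173 mm right of its middle, rises to 147 mm, reaching 27 mm back.
- drawer_handle (a point): Middle of the drawer's pull bar: a level steel bar 10 mm thick, 120 mm long along the cabinet's y, bar axis 80 mm above the table and 40 mm in front of the front panel. Moves with the drawer; axes as the cabinet's.
- drawer_floor (a point): Centre of the drawer's inner floor, 12 mm above the table; x and y as the cabinet's (x towards the back). The front panel's inner face is 75 mm from it. Moves with the drawer.
- bolt (a joint): Bolt travel in m: 0 fully home through the keeper, 0.045 fully drawn back, towards the cabinet's +y (left). About 1.5 N of friction. Barrel bolt on the cabinet's top, 14 mm behind the front edge; rod 10 mm thick, 131 mm above the table; two guides (top 140 mm above the table) stand 124 to 156 mm right of the cabinet's middle.
- bolt_knob (a point): Centre of the top face of the bolt's upright knob: a steel post 14 mm thick, top 174 mm above the table, free over its upper 34 mm. Moves with the bolt.
- thinner_bottle: Small white bottle with yellow cap, 28 mm thick, 62 mm high, among the pots. A bystander; origin at the centre of its underside.
- paint_jar: Squat glass jar with blue lid, 44 mm thick, 45 mm high, left of the cabinet. A bystander; origin at the centre of its underside.
- gloss_bottle: White bottle with green cap, 32 mm thick, 75 mm high, left of the cabinet. A bystander; origin at the centre of its underside.
- primer_jar: Amber jar, 40 mm thick and high, on the cabinet's top near the back. A bystander; origin at the centre of its underside.
- ink_bottle: Green glass bottle with black cap, 30 mm thick, 60 mm high, at the right. A bystander; origin at the centre of its underside.
Things that resemble listed ones, but are neither listed nor needed, are in the scene too. Leave any brown look-alike of the pail_wide alone. Leave any red look-alike of the mug_slim alone.

How it is judged:
On the way, in this order (a step that is already met when the one before it is completed fails the run):
1. the bolt is drawn back out of the keeper (value of joint bolt above 0.034 m), for 0.2 s.
2. the drawer is pulled well out (value of joint drawer above 0.125 m), for 0.2 s.
3. every pot stands upright on the floor of the pulled-out drawer, let go (value of joint drawer above 0.09 m and x of pail_wide in the frame of drawer_floor between -0.07 and 0.07 m and y of pail_wide in the frame of drawer_floor between -0.15 and 0.15 m and z of pail_wide in the frame of drawer_floor between -0.006 and 0.008 m and angle between each of pail_wide, pail_slim, mug_wide, mug_slim's own z axis and vertical below 0.15 rad and x of pail_slim in the frame of drawer_floor between -0.07 and 0.07 m and y of pail_slim in the frame of drawer_floor between -0.15 and 0.15 m and z of pail_slim in the frame of drawer_floor between -0.006 and 0.008 m and x of mug_wide in the frame of drawer_floor between -0.07 and 0.07 m and y of mug_wide in the frame of drawer_floor between -0.15 and 0.15 m and z of mug_wide in the frame of drawer_floor between -0.006 and 0.008 m and x of mug_slim in the frame of drawer_floor between -0.07 and 0.07 m and y of mug_slim in the frame of drawer_floor between -0.15 and 0.15 m and z of mug_slim in the frame of drawer_floor between -0.006 and 0.008 m and linear speed of each of pail_wide, pail_slim, mug_wide, mug_slim below 0.03 m/s and contact force between each of pail_wide, pail_slim, mug_wide, mug_slim and the fingers below 0.1 N), for 0.2 s.
4. the drawer is pushed fully shut (value of joint drawer below 0.008 m), for 0.2 s.
5. the bolt is slid home through the keeper (value of joint bolt below 0.006 m), for 0.2 s.
At the end, for the whole second after the job is handed in: Every pot that is out stands upright (within 0.15 rad) and at rest on the drawer floor (centre within 70 mm in x and 150 mm in y of the floor's centre, underside within 8 mm of the floor), the drawer is shut to within 8 mm and the bolt is home to within 6 mm (x of pail_wide in the frame of drawer_floor between -0.07 and 0.07 m and y of pail_wide in the frame of drawer_floor between -0.15 and 0.15 m and z of pail_wide in the frame of drawer_floor between -0.006 and 0.008 m and angle between each of pail_wide, pail_slim, mug_wide, mug_slim's own z axis and vertical below 0.15 rad and x of pail_slim in the frame of drawer_floor between -0.07 and 0.07 m and y of pail_slim in the frame of drawer_floor between -0.15 and 0.15 m and z of pail_slim in the frame of drawer_floor between -0.006 and 0.008 m and x of mug_wide in the frame of drawer_floor between -0.07 and 0.07 m and y of mug_wide in the frame of drawer_floor between -0.15 and 0.15 m and z of mug_wide in the frame of drawer_floor between -0.006 and 0.008 m and x of mug_slim in the frame of drawer_floor between -0.07 and 0.07 m and y of mug_slim in the frame of drawer_floor between -0.15 and 0.15 m and z of mug_slim in the frame of drawer_floor between -0.006 and 0.008 m and linear speed of each of pail_wide, pail_slim, mug_wide, mug_slim below 0.03 m/s and value of joint drawer below 0.008 m and value of joint bolt below 0.006 m); the robot touches nothing.
It fails at once if a paint bottle or jar is knocked over (angle between any of thinner_bottle, paint_jar, gloss_bottle, primer_jar, ink_bottle's own z axis and vertical above 0.8 rad).
Of pail_wide, pail_slim, mug_wide, mug_slim only 3 to 4 are there at a start; the rules pass over those that are not, and their reading is None.
At some moment in a run one of pail_wide, pail_slim, mug_wide, mug_slim may be knocked a few centimetres aside while the robot is not near it.
Once in a run the grip may slacken for a moment while it holds something.
It also fails if it takes over 210 s, if anything falls off the work surface, if the arm or the gripper's body presses on something with over 40 N, if the wrist force passes 120 N, or if a joint passes its speed limit or range.

## Working session

There is one attempt and no reset: what is moved stays moved. The work goes in short steps, Python scripts to look and compute and a tool call to move; the robot and the scene stay as the last step left them, time stands still between calls to the robot, and variables do not carry over. Pictures are saved under pics/ and viewed, and the job is handed in when it is done.

Besides the shell and the picture viewer there is one more tool, called after "Request:" in YAML: its name, and indented under it one key for each argument. jog_arm: Moves the arm, as the interface text tells. Its arguments: {"type":"object","properties":{"targets":{"type":"array"},"hand":{"type":"number"},"force":{"type":"number"}},"required":["targets"]}

```bash
mkdir -p pics; ls
python3 - <<'E'
from rig import *
import rig,cv2
print(tcp_to_grasp)
print(get_obs())
for n in ["scene","top","wrist"]:
    c=camera(n); cv2.imwrite(f"pics/{n}0.png",c["image"][:,:,::-1]); print(n,c["camera_matrix"],c.get("extrinsics",c.get("T_tool_cam")))
E
```

```text
pics
0.0188
{'t': 0.0, 'joint_positions': array([ 1.13248527e+00,  4.94193230e-01,  1.34611910e+00,  1.58627221e-05,
        1.30249662e+00, -9.54811578e-02]), 'qvel': array([ 1.35759895e-03,  8.79617971e-05, -2.23757599e-03,  8.09549085e-05,
       -5.08628227e-04, -1.62929085e-03]), 'joint_torque': array([-4.75338646e-03, -8.78814554e+01, -3.81859124e+01,  7.02497712e-02,
        5.31410496e-02, -1.48960758e-04]), 'tool_pos': array([0.20991783, 0.58829712, 0.21333609]), 'eef_rot': array([-1.67767921e-04,  1.70578778e-01,  9.85343854e-01, -5.84599931e-04]), 'contact_force': array([ 0.66685384,  0.21729493, -0.26640098]), 'torque': array([ 0.03482346, -0.02553127, -0.03333482]), 'finger_gap': 0.09113018352294103}
scene [[411.16092979   0.         257.10948401]
 [  0.         411.16092979 189.3481116 ]
 [  0.           0.           1.        ]] [[ 0.96693108 -0.15817112  0.20006544  0.376919  ]
 [-0.25491688 -0.57523954  0.77724955 -0.96599436]
 [-0.00785288 -0.8025468  -0.59653747  0.84468681]
 [ 0.          0.          0.          1.        ]]
top [[395.25128565   0.         255.33623317]
 [  0.         395.25128565 192.1791087 ]
 [  0.           0.           1.        ]] [[ 0.02929626 -0.98656337  0.16073098  0.38988046]
 [-0.99952931 -0.03037835 -0.00427854 -0.0489741 ]
 [ 0.00910379 -0.16052998 -0.98698898  1.4865665 ]
 [ 0.          0.          0.          1.        ]]
wrist [[290.80021887   0.         254.14440533]
 [  0.         290.80021887 190.77669825]
 [  0.           0.           1.        ]] [[ 2.16209490e-04 -9.70704245e-01 -2.40277386e-01  6.79939230e-02]
 [ 9.99999976e-01  2.19754959e-04  1.20378097e-05  3.80972285e-04]
 [ 4.11169942e-05 -2.40277383e-01  9.70704269e-01 -1.71780027e-01]
 [ 0.00000000e+00  0.00000000e+00  0.00000000e+00  1.00000000e+00]]
```

View pics/scene0.png

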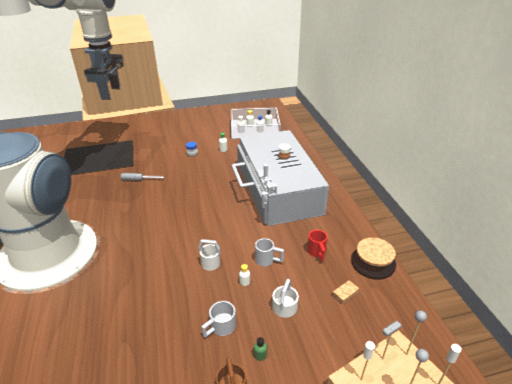

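View pics/top0.png

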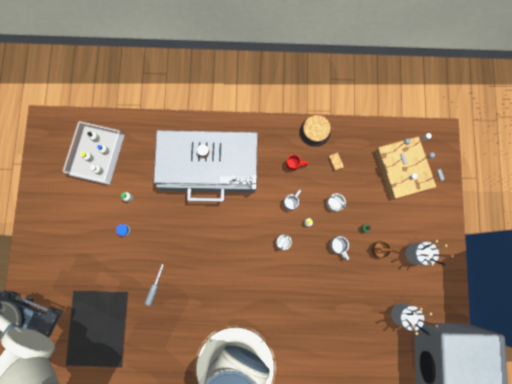

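View pics/wrist0.png

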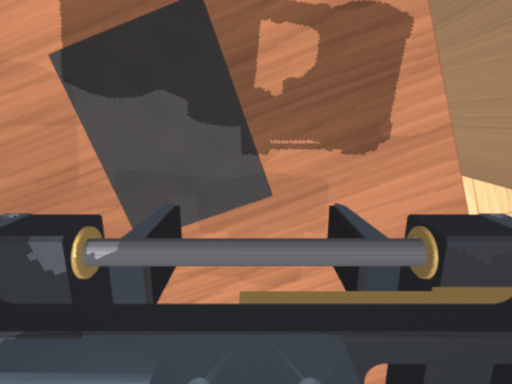

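```bash
cat > h.py <<'E'
from rig import *
import numpy as np, cv2
from scipy.spatial.transform import Rotation as R
def pose(o=None):
    o=o or get_obs(); q=o["eef_rot"]; T=np.eye(4)
    T[:3,:3]=R.from_quat([q[1],q[2],q[3],q[0]]).as_matrix(); T[:3,3]=o["tool_pos"]; return T
def shot(n):
    T=pose(); c=camera(n)
    c["E"]=c["extrinsics"] if "extrinsics" in c else T@c["T_tool_cam"]
    return c
def px2w(c,uv,z):
    uv=np.atleast_2d(uv).astype(float); K=c["camera_matrix"]
    d=np.c_[(uv[:,0]-K[0,2])/K[0,0],(uv[:,1]-K[1,2])/K[1,1],np.ones(len(uv))]@c["E"][:3,:3].T
    p=c["E"][:3,3]; s=(z-p[2])/d[:,2]; return p+d*s[:,None]
def w2px(c,P):
    P=np.atleast_2d(P); X=(P-c["E"][:3,3])@c["E"][:3,:3]; K=c["camera_matrix"]
    return np.c_[X[:,0]/X[:,2]*K[0,0]+K[0,2],X[:,1]/X[:,2]*K[1,1]+K[1,2]]
def save(c,name,crop=None,f=1):
    im=c["image"][:,:,::-1]
    if crop: x,y,w,h=crop; im=im[y:y+h,x:x+w]
    if f!=1: im=cv2.resize(im,None,fx=f,fy=f,interpolation=cv2.INTER_CUBIC)
    cv2.imwrite("pics/"+name,im)
E
python3 - <<'E'
from h import *
for cn in ["top","scene"]:
    c=shot(cn)
    if cn=="top": save(c,"topc.png",(140,110,260,170),3)
    else: save(c,"scenec.png",(180,120,240,264),2.2)
    for n in ["pail_wide","pail_slim","mug_wide","mug_slim","cabinet","drawer_handle","bolt_knob","thinner_bottle","ink_bottle","primer_jar","gloss_bottle","paint_jar"]:
        for d in spot_in(c,n)[:4]:
            e=d["extent"]; print(cn,n,round(d["score"],2),np.round(e),np.round(px2w(c,[e[0]+e[2]/2,e[1]+e[3]/2],0.03)[0],3))
E
```

```text
top pail_wide 0.77 [375. 239.  21.  21.] [ 0.428 -0.536  0.03 ]
top pail_wide 0.73 [324. 192.  22.  19.] [ 0.6   -0.355  0.03 ]
top pail_wide 0.43 [122. 194.  11.   8.] [0.588 0.419 0.03 ]
top pail_wide 0.21 [158. 182.  97.  21.] [0.623 0.125 0.03 ]
top pail_slim 0.6 [280. 236.   9.  14.] [ 0.441 -0.166  0.03 ]
top mug_wide 0.63 [330. 238.  21.  21.] [ 0.427 -0.374  0.03 ]
top mug_slim 0.8 [288. 156.  17.  16.] [ 0.739 -0.208  0.03 ]
top mug_slim 0.78 [284. 186.  20.  24.] [ 0.609 -0.2    0.03 ]
top mug_slim 0.44 [328. 237.  19.  24.] [ 0.428 -0.361  0.03 ]
top cabinet 0.92 [150. 132. 108.  72.] [0.714 0.139 0.03 ]
top cabinet 0.62 [160. 178.  94.  26.] [0.627 0.126 0.03 ]
top drawer_handle 0.89 [156. 177. 104.  26.] [0.629 0.119 0.03 ]
top bolt_knob 0.48 [158. 176.  98.  25.] [0.635 0.125 0.03 ]
top thinner_bottle 0.47 [306. 215.   9.  10.] [ 0.53  -0.262  0.03 ]
top ink_bottle 0.42 [360. 226.  12.   8.] [ 0.498 -0.465  0.03 ]
top primer_jar 0.66 [202. 147.   8.  12.] [0.77  0.136 0.03 ]
top paint_jar 0.7 [283. 188.  20.  23.] [ 0.604 -0.195  0.03 ]
top paint_jar 0.44 [116. 225.  16
[... 319 characters left out ...]
.  17.  34.] [ 0.744 -0.21   0.03 ]
scene cabinet 0.84 [232. 131.  95.  96.] [0.742 0.135 0.03 ]
scene drawer_handle 0.68 [234. 148.  41.  72.] [0.649 0.128 0.03 ]
scene bolt_knob 0.45 [266. 160.   8.  31.] [0.714 0.161 0.03 ]
scene thinner_bottle 0.62 [237. 268.  13.  20.] [ 0.518 -0.267  0.03 ]
scene thinner_bottle 0.39 [201. 239.  20.  33.] [ 0.451 -0.167  0.03 ]
scene thinner_bottle 0.18 [229. 147.  46.  74.] [0.641 0.128 0.03 ]
scene ink_bottle 0.57 [222. 137.   7.  12.] [0.607 0.426 0.03 ]
scene ink_bottle 0.48 [254. 338.  16.  26.] [ 0.51  -0.478  0.03 ]
scene primer_jar 0.55 [276. 143.  13.  18.] [0.804 0.298 0.03 ]
scene gloss_bottle 0.61 [200. 303.  37.  35.] [ 0.433 -0.375  0.03 ]
```

View pics/topc.png

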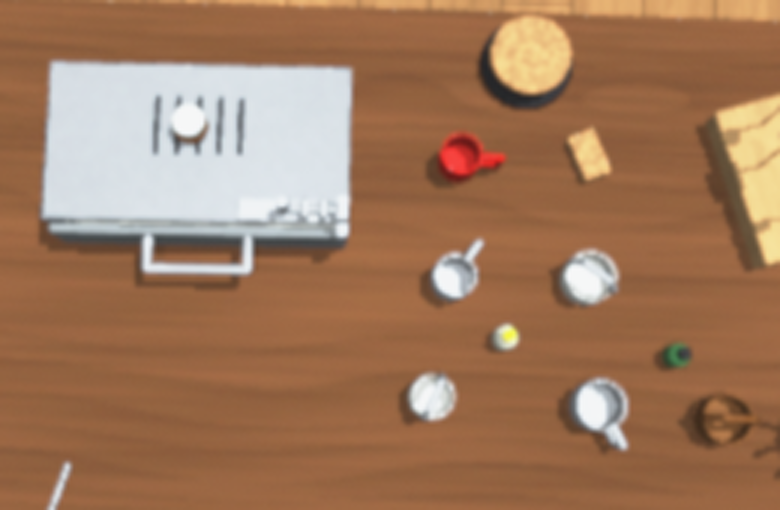

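View pics/scenec.png

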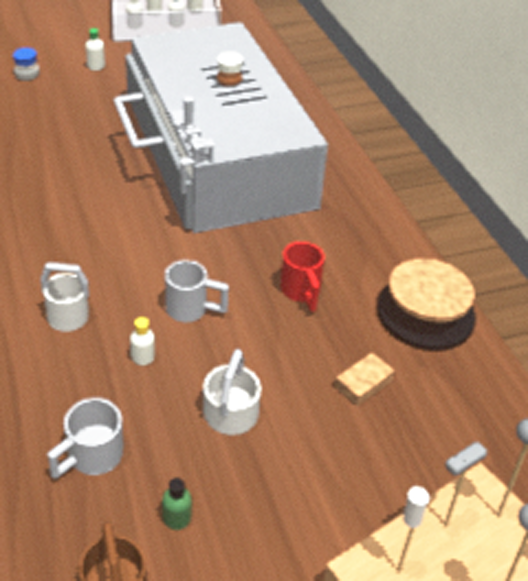

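Run:
```python
from h import *
c=shot("top")
f=lambda x,y,z:(print((x,y),np.round(px2w(c,[140+x/3,110+y/3],z)[0],4)))
for p in [(50,62),(352,69),(42,219),(349,224)]: f(*p,0.118)
for p in [(148,270),(248,270)]: f(*p,0.08)
s=shot("scene")
for p in [(188,100)]: # knob top
    print(px2w(s,[180+p[0]/2.2,120+p[1]/2.2],0.174))
for p in [(132,27),(237,25),(323,146),(193,183)]: print(np.round(px2w(s,[180+p[0]/2.2,120+p[1]/2.2],0.118),4))
for p in [(117,97),(140,142)]: print('h',np.round(px2w(s,[180+p[0]/2.2,120+p[1]/2.2],0.08),4))
```

```text
(50, 62) [0.8255 0.3058 0.118 ]
(352, 69) [ 0.8285 -0.0558  0.118 ]
(42, 219) [0.6345 0.3019 0.118 ]
(349, 224) [ 0.6396 -0.0576  0.118 ]
(148, 270) [0.5832 0.1808 0.08  ]
(248, 270) [0.5869 0.0614 0.08  ]
[[0.6559952  0.01615694 0.174     ]]
[[0.6494 0.3346 0.118 ]]
[[0.819  0.2944 0.118 ]]
[[ 0.8251 -0.0599  0.118 ]]
[[ 0.6329 -0.0907  0.118 ]]
h [[0.5916 0.1912 0.08  ]]
h [[0.5987 0.0663 0.08  ]]
```

```bash
cat >> h.py <<'E'
def go(x,y,z,phi=None):
    "phi deg: world heading of tool y; prints shift"
    o=get_obs(); T=pose(o); d=T[:3,:3].T@(np.array([x,y,z])-T[:3,3])
    cur=np.degrees(np.arctan2(T[1,1],T[0,1])); tw=0
    if phi is not None:
        dd=(phi-cur+90)%180-90; tw=-np.radians(dd)
    L=np.linalg.norm(d)
    print("t",round(o["t"],2),"cur",np.round(T[:3,3],4),"phi",round(cur,1),"tilt",np.round(T[:2,2],4),"q6",round(o["joint_positions"][5],2),"-> shift",np.round(d,4),"tw",round(tw,3),"rows>=",int(np.ceil(max(L/.0417,abs(np.degrees(tw))/7.16))),"gap",round(o["finger_gap"],4),"F",np.round(o["contact_force"],1))
E
python3 -c "
from h import *
go(0.654,0.016,0.33,90.7)"
```

```text
t 1.55 cur [0.2101 0.5886 0.2139] phi 70.4 tilt [-0. -0.] q6 -0.1 -> shift [-0.6106 -0.3901 -0.1161] tw -0.355 rows>= 18 gap 0.091 F [0.3 0.1 1.1]
```

Request:
jog_arm:
  targets:
    - [[-0.2, -0.13, -0.116, -0.355], [-0.2, -0.13, -0.116, -0.355], [-0.2, -0.13, -0.116, -0.355], [-0.61, -0.39, -0.116, -0.355], [-0.61, -0.39, -0.116, -0.355], [-0.61, -0.39, -0.116, -0.355], [-0.61, -0.39, -0.116, -0.355], [-0.61, -0.39, -0.116, -0.355]]

```text
t: 2.22
tool_pos: [0.4048, 0.3358, 0.2889]
eef_rot: [0.0, -0.006, 1.0, 0.0]
contact_force: [1.7, 1.3, -0.6]
finger_gap: 0.091
```

```bash
python3 -c "
from h import *
go(0.654,0.016,0.33,90.7)"
```

```text
t 2.22 cur [0.4048 0.3358 0.2889] phi 90.7 tilt [0.0004 0.0002] q6 -1.0 -> shift [-0.2452 -0.3229 -0.041 ] tw 0.0 rows>= 10 gap 0.091 F [ 1.7  1.3 -0.6]
```

Request:
jog_arm:
  targets:
    - [[-0.245, -0.323, -0.041, 0], [-0.245, -0.323, -0.041, 0], [-0.245, -0.323, -0.041, 0], [-0.245, -0.323, -0.041, 0], [-0.245, -0.323, -0.041, 0], [-0.245, -0.323, -0.041, 0], [-0.245, -0.323, -0.041, 0], [-0.245, -0.323, -0.041, 0]]

```text
t: 2.88
tool_pos: [0.6085, 0.0738, 0.3224]
eef_rot: [0.0, -0.006, 1.0, 0.0]
contact_force: [1.1, 0.4, -0.0]
finger_gap: 0.0909
```

Request:
jog_arm:
  targets:
    - [[-0.03, -0.04, 0, 0], [-0.03, -0.04, 0, 0], [-0.03, -0.04, 0, 0]]

```text
t: 3.13
tool_pos: [0.6394, 0.0335, 0.3213]
eef_rot: [-0.0, -0.004, 1.0, -0.0]
contact_force: [-0.6, -0.1, 0.6]
finger_gap: 0.0912
```

```bash
python3 -c "
from h import *
go(0.654,0.016,0.33,90.7)
c=shot('wrist'); save(c,'w1.png',None,1.5)
for n in ['bolt_knob','bolt']:
  for d in silhouettes(c,n)[:2]: print(n,d['score'],d['extent'])
print(w2px(c,[[0.656,0.016,0.174],[0.654,-0.05,0.147]]))
"
```

```text
t 3.13 cur [0.6394 0.0335 0.3213] phi 90.5 tilt [-0.0003 -0.0004] q6 -1.62 -> shift [-0.0144 -0.0176 -0.0087] tw -0.003 rows>= 1 gap 0.0912 F [-0.6 -0.1  0.6]
bolt_knob 0.75 [193.9, 180.6, 57.3, 20.1]
bolt 0.92 [191.5, 183.6, 60.5, 14.2]
[[238.14072586 195.31327055]
 [185.34683136 187.61523373]]
```

View pics/w1.png

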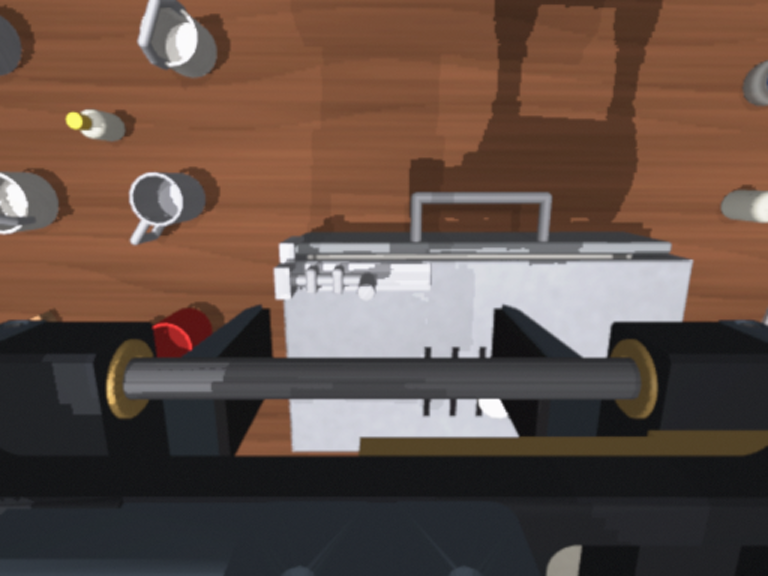

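```bash
python3 -c "
from h import *
c=shot('wrist')
print('knob',px2w(c,np.array([[366,291]])/1.5,.174))
print('handle',px2w(c,np.array([[415,197],[549,197]])/1.5,.08+.005))
print('cab',px2w(c,np.array([[692,259],[287,262]])/1.5,.118))
print('panel',px2w(c,np.array([[282,243],[668,242]])/1.5,.09))
for n in ['pail_wide','pail_slim','mug_wide','mug_slim','bolt_knob']:
  for d in spot_in(c,n)[:3]: print(n,d['score'],d['extent'])
"
```

```text
knob [[0.65266811 0.02622249 0.174     ]]
handle [[0.58594471 0.06796336 0.085     ]
 [0.58437209 0.19110168 0.085     ]]
cab [[ 0.63467033  0.30920821  0.118     ]
 [ 0.64184291 -0.04485653  0.118     ]]
panel [[ 0.62929298 -0.05487795  0.09      ]
 [ 0.62378104  0.30424217  0.09      ]]
pail_wide 0.97 [1.0, 112.6, 37.5, 41.2]
pail_wide 0.22 [92.0, 0.0, 53.5, 52.9]
pail_slim 0.9 [90.6, 0.0, 51.1, 50.7]
mug_wide 0.62 [0.0, 10.7, 14.1, 41.1]
mug_wide 0.2 [182.6, 128.1, 262.1, 71.9]
mug_slim 0.86 [100.9, 204.6, 37.7, 31.2]
mug_slim 0.63 [86.2, 116.5, 47.7, 45.9]
mug_slim 0.27 [180.1, 128.4, 265.0, 70.6]
bolt_knob 0.88 [192.5, 180.9, 56.7, 21.0]
```

```bash
python3 -c "
from h import *
go(0.653,0.026,0.16,91)"
```

```text
t 3.58 cur [0.6378 0.0369 0.3223] phi 90.8 tilt [0.0002 0.    ] q6 -1.62 -> shift [-0.0151 -0.0111  0.1623] tw -0.004 rows>= 4 gap 0.0912 F [ 0.3  1.2 -0.2]
```

Request:
jog_arm:
  targets:
    - [[-0.015, -0.011, 0.02, 0], [-0.015, -0.011, 0.05, 0], [-0.015, -0.011, 0.08, 0], [-0.015, -0.011, 0.11, 0], [-0.015, -0.011, 0.14, 0], [-0.015, -0.011, 0.162, 0], [-0.015, -0.011, 0.172, 0], [-0.015, -0.011, 0.172, 0]]

```text
t: 4.25
tool_pos: [0.6519, 0.0257, 0.148]
eef_rot: [-0.002, -0.006, 1.0, 0.0]
contact_force: [0.1, 0.3, 0.6]
finger_gap: 0.0909
```

Request:
jog_arm:
  targets:
    - [[0, 0, 0, 0], [0, 0, 0, 0], [0, 0, 0, 0], [0, 0, 0, 0], [0, 0, 0, 0], [0, 0, 0, 0], [0, 0, 0, 0], [0, 0, 0, 0]]
  hand: 1
  force: 15

```text
t: 4.92
tool_pos: [0.6532, 0.0253, 0.1501]
eef_rot: [0.0, -0.006, 1.0, -0.0]
contact_force: [-0.9, -0.2, -0.2]
finger_gap: 0.0406
```

```bash
python3 -c "
from h import *
go(0.653,0.026,0.15,91)"
```

```text
t 4.92 cur [0.6532 0.0253 0.1501] phi 90.7 tilt [ 0.0001 -0.    ] q6 -1.64 -> shift [0.0002 0.0007 0.0001] tw -0.005 rows>= 1 gap 0.0406 F [-0.9 -0.2 -0.2]
```

Fingers close at about 75 mm/s; continue closing.

Request:
jog_arm:
  targets:
    - [[0, 0, 0, 0], [0, 0, 0, 0], [0, 0, 0, 0], [0, 0, 0, 0], [0, 0, 0, 0], [0, 0, 0, 0], [0, 0, 0, 0]]

```text
t: 5.5
tool_pos: [0.6532, 0.0253, 0.15]
eef_rot: [-0.0, -0.006, 1.0, -0.0]
contact_force: [-0.2, -1.2, 0.3]
finger_gap: 0.0131
```

Request:
jog_arm:
  targets:
    - [[0, 0.006, 0, 0], [0, 0.012, 0, 0], [0, 0.018, 0, 0], [0, 0.025, 0, 0], [0, 0.032, 0, 0], [0, 0.039, 0, 0], [0, 0.043, 0, 0], [0, 0.043, 0, 0]]

```text
t: 6.17
tool_pos: [0.6528, 0.0663, 0.1502]
eef_rot: [0.0, -0.006, 1.0, -0.003]
contact_force: [0.6, -30.5, 2.0]
finger_gap: 0.0197
```

```bash
python3 -c "
from h import *
go(0.653,0.026,0.15,91)"
```

```text
t 6.17 cur [0.6528 0.0663 0.1502] phi 90.7 tilt [ 0.0001 -0.0052] q6 -1.57 -> shift [ 0.0003 -0.0403  0.0004] tw -0.005 rows>= 1 gap 0.0197 F [  0.6 -30.5   2. ]
```

Request:
jog_arm:
  targets:
    - [[0, -0.003, 0, 0], [0, -0.004, 0, 0], [0, -0.004, 0, 0], [0, -0.004, 0, 0]]

```text
t: 6.5
tool_pos: [0.6528, 0.0629, 0.1501]
eef_rot: [0.0, -0.006, 1.0, -0.001]
contact_force: [0.2, -16.4, -0.9]
finger_gap: 0.014
```

```bash
python3 -c "
from h import *
go(0.653,0.026,0.15,91)"
```

```text
t 6.5 cur [0.6528 0.0629 0.1501] phi 90.7 tilt [ 0.     -0.0028] q6 -1.58 -> shift [ 0.0003 -0.0369  0.0002] tw -0.005 rows>= 1 gap 0.014 F [  0.2 -16.4  -0.9]
```

Request:
jog_arm:
  targets:
    - [[0, 0, 0, 0], [0, 0, 0, 0], [0, 0, 0, 0], [0, 0, 0, 0], [0, 0, -0.06, 0], [0, 0, -0.14, 0], [0, 0, -0.14, 0], [0, 0, -0.14, 0]]
  hand: 0

```text
t: 7.17
tool_pos: [0.6544, 0.0648, 0.2965]
eef_rot: [0.004, -0.006, 1.0, 0.0]
contact_force: [1.5, -0.9, 1.0]
finger_gap: 0.0455
```

```bash
python3 -c "
from h import *
go(0.653,0.026,0.15,91)
c=shot('wrist'); save(c,'w2.png',(150,80,320,240),2.5)
"
```

```text
t 7.17 cur [0.6544 0.0648 0.2965] phi 90.7 tilt [0.0075 0.0003] q6 -1.58 -> shift [ 0.003  -0.0388  0.1465] tw -0.005 rows>= 4 gap 0.0455 F [ 1.5 -0.9  1. ]
```

View pics/w2.png

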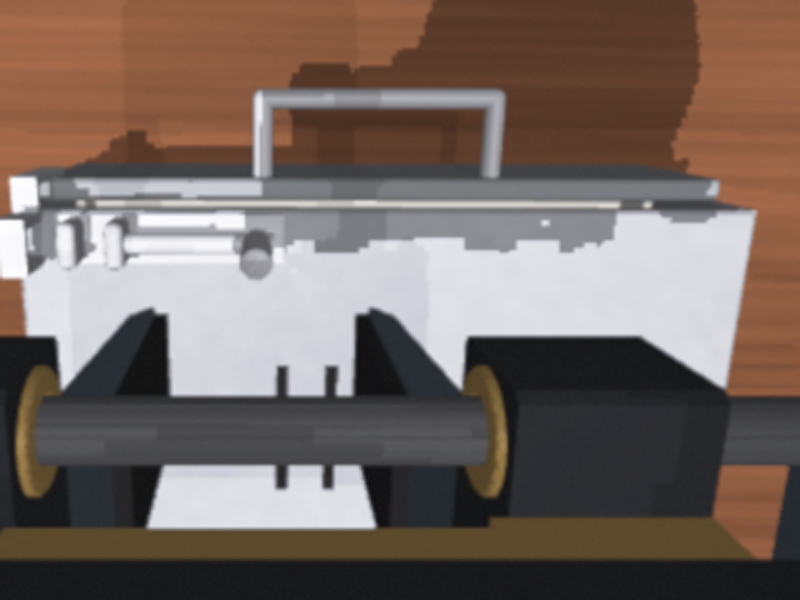

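```bash
python3 -c "
from h import *
go(0.5855,0.13,0.3,1)
c=shot('wrist'); save(c,'w3.png',(150,80,320,240),2.5)
E=c['E'].copy()
for d in spot_in(c,'bolt_knob')[:2]: print(d)
print(px2w(c,[252.8,184.8],.174))
"
```

```text
t 7.22 cur [0.6549 0.0648 0.2973] phi 90.7 tilt [0.0093 0.0003] q6 -1.58 -> shift [ 0.0686  0.0661 -0.0033] tw 1.566 rows>= 13 gap 0.0461 F [ 0.4 -0.4  2.7]
{'extent': [196.8, 170.2, 63.2, 19.8], 'score': 0.69}
[[0.65489187 0.06403857 0.174     ]]
```

View pics/w3.png

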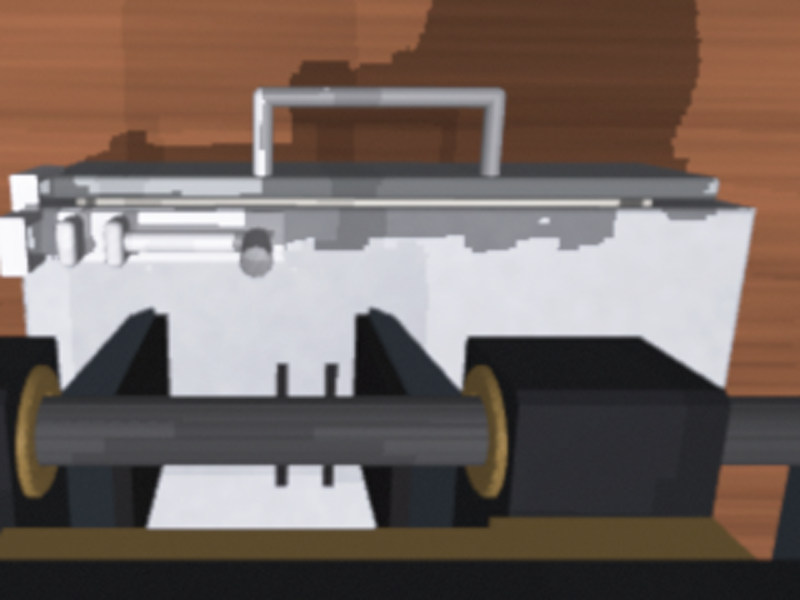

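Request:
jog_arm:
  targets:
    - [[0.0685, 0.08, 0, 1.0], [0.0685, 0.08, 0, 1.0], [0.0685, 0.08, 0, 1.0], [0.0685, 0.08, 0, 1.0], [0.0685, 0.08, 0, 1.0], [0.0685, 0.08, 0, 1.0], [0.0685, 0.08, 0, 1.0], [0.0685, 0.08, 0, 1.0]]
  hand: 0.25

```text
t: 7.98
tool_pos: [0.5824, 0.1437, 0.2885]
eef_rot: [-0.001, 0.476, 0.88, -0.001]
contact_force: [1.1, 0.0, 0.4]
finger_gap: 0.0344
```

Request:
jog_arm:
  targets:
    - [[0, 0, 0, 0.566], [0, 0, 0, 0.566], [0, 0, 0, 0.566], [0, 0, 0, 0.566], [0, 0, 0, 0.566], [0, 0, 0, 0.566], [0, 0, 0, 0.566]]

```text
t: 8.57
tool_pos: [0.5827, 0.1436, 0.2889]
eef_rot: [-0.001, 0.699, 0.715, -0.001]
contact_force: [-0.2, -0.1, 0.2]
finger_gap: 0.0343
```

```bash
python3 -c "
from h import *
go(0.5855,0.145,0.07,1)
c=shot('wrist'); save(c,'w4.png')
"
```

```text
t 8.57 cur [0.5827 0.1436 0.2889] phi 1.3 tilt [-0.0019 -0.0002] q6 0.12 -> shift [0.0014 0.0032 0.2189] tw 0.005 rows>= 6 gap 0.0343 F [-0.2 -0.1  0.2]
```

View pics/w4.png

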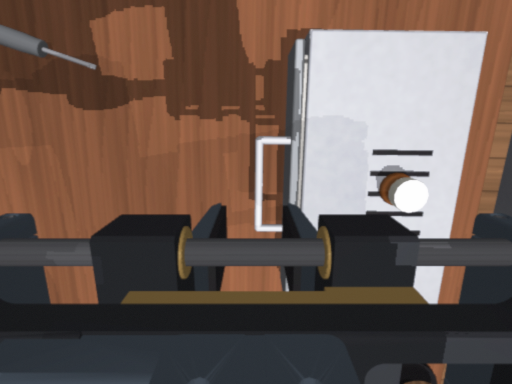

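```bash
python3 -c "
from h import *
c=shot('wrist')
print(px2w(c,[[260,140],[261,229]],.085))
print(px2w(c,[[298,45],[310,35],[484,35]],.118))
"
```

```text
[[0.58856648 0.18531818 0.085     ]
 [0.59328205 0.06441652 0.085     ]]
[[0.6261548  0.28987445 0.118     ]
 [0.63843585 0.29997858 0.118     ]
 [0.82475181 0.304148   0.118     ]]
```

Request:
jog_arm:
  targets:
    - [[0.001, 0.005, 0.04, 0], [0.001, 0.005, 0.08, 0], [0.001, 0.005, 0.12, 0], [0.001, 0.005, 0.15, 0], [0.001, 0.005, 0.18, 0], [0.001, 0.005, 0.205, 0], [0.001, 0.005, 0.217, 0], [0.001, 0.005, 0.217, 0]]

```text
t: 9.33
tool_pos: [0.5863, 0.1444, 0.07]
eef_rot: [-0.002, 0.7, 0.715, -0.002]
contact_force: [0.1, 0.9, -0.2]
finger_gap: 0.0344
```

Request:
jog_arm:
  targets:
    - [[0, 0, 0, 0], [0, 0, 0, 0], [0, 0, 0, 0], [0, 0, 0, 0], [0, 0, 0, 0], [0, 0, 0, 0], [0, 0, 0, 0]]
  hand: 1
  force: 30

```text
t: 9.92
tool_pos: [0.5882, 0.1447, 0.0742]
eef_rot: [0.0, 0.7, 0.714, 0.0]
contact_force: [-3.6, 1.0, 8.6]
finger_gap: 0.0094
```

```bash
python3 -c "
from h import *
go(0.435,0.1425,0.071,1)"
```

```text
t 9.92 cur [0.5882 0.1447 0.0742] phi 1.1 tilt [0.0005 0.0002] q6 0.12 -> shift [ 0.0008 -0.1532  0.0031] tw 0.002 rows>= 4 gap 0.0094 F [-3.6  1.   8.6]
```

Request:
jog_arm:
  targets:
    - [[0, -0.01, 0, 0], [0, -0.028, 0, 0], [0, -0.046, 0, 0], [0, -0.064, 0, 0], [0, -0.082, 0, 0], [0, -0.1, 0, 0], [0, -0.11, 0, 0], [0, -0.11, 0, 0]]

```text
t: 10.58
tool_pos: [0.4769, 0.1434, 0.0742]
eef_rot: [-0.0, 0.7, 0.714, 0.001]
contact_force: [-2.6, 10.0, 5.5]
finger_gap: 0.0093
```

```bash
python3 -c "
from h import *
go(0.435,0.1425,0.071,1)"
```

```text
t 10.58 cur [0.4769 0.1434 0.0742] phi 1.1 tilt [0.0008 0.0015] q6 0.15 -> shift [-0.0001 -0.0419  0.0031] tw 0.002 rows>= 2 gap 0.0093 F [-2.6 10.   5.5]
```

Request:
jog_arm:
  targets:
    - [[0, -0.01, 0, 0], [0, -0.02, 0, 0], [0, -0.03, 0, 0], [0, -0.038, 0, 0], [0, -0.043, 0, 0], [0, -0.043, 0, 0]]

```text
t: 11.08
tool_pos: [0.4354, 0.1429, 0.0741]
eef_rot: [0.0, 0.7, 0.714, 0.002]
contact_force: [-2.0, 16.3, 6.5]
finger_gap: 0.0095
```

```bash
python3 -c "
from h import *
go(0.435,0.1425,0.071,1)"
```

```text
t 11.08 cur [0.4354 0.1429 0.0741] phi 1.1 tilt [0.0024 0.0022] q6 0.16 -> shift [-0.0004 -0.0005  0.0031] tw 0.002 rows>= 1 gap 0.0095 F [-2.  16.3  6.5]
```

Request:
jog_arm:
  targets:
    - [[0, 0, 0, 0], [0, 0, 0, 0], [0, 0, 0, 0], [0, 0, 0, 0], [0, 0, 0, 0]]
  hand: 0.25

```text
t: 11.5
tool_pos: [0.4354, 0.1415, 0.0731]
eef_rot: [0.0, 0.7, 0.714, 0.0]
contact_force: [-0.9, -0.3, -0.3]
finger_gap: 0.0339
```

Request:
jog_arm:
  targets:
    - [[0, 0, -0.03, 0], [0, 0, -0.07, 0], [0, 0, -0.11, 0], [0, 0, -0.15, 0], [0, 0, -0.19, 0], [0, 0, -0.23, 0], [0, 0, -0.25, 0], [0, 0, -0.25, 0]]

```text
t: 12.17
tool_pos: [0.4371, 0.1419, 0.3277]
eef_rot: [0.002, 0.7, 0.714, 0.003]
contact_force: [0.5, 0.6, 0.4]
finger_gap: 0.0342
```

Run:
```python
from h import *
c=shot("top"); save(c,"top2.png",(140,110,260,170),3)
f=lambda x,y,z:(print((x,y),np.round(px2w(c,[140+x/3,110+y/3],z)[0],4)))
for n in ["pail_wide","pail_slim","mug_wide","mug_slim"]:
    for d in spot_in(c,n)[:3]:
        e=d["extent"]; print(n,round(d["score"],2),np.round(e),np.round(px2w(c,[e[0]+e[2]/2,e[1]+e[3]/2],0.04)[0],3))
go(0.45,-0.16,0.32,0)
```

```text
pail_wide 0.61 [325. 190.  26.  25.] [ 0.598 -0.363  0.04 ]
pail_wide 0.6 [373. 241.  21.  19.] [ 0.426 -0.528  0.04 ]
pail_slim 0.48 [280. 237.  11.  14.] [ 0.436 -0.168  0.04 ]
mug_wide 0.76 [329. 236.  21.  22.] [ 0.434 -0.368  0.04 ]
mug_wide 0.43 [325. 191.  23.  17.] [ 0.606 -0.355  0.04 ]
mug_slim 0.58 [282. 192.  20.  19.] [ 0.596 -0.19   0.04 ]
mug_slim 0.47 [286. 154.  20.  17.] [ 0.742 -0.205  0.04 ]
t 12.42 cur [0.4347 0.1415 0.3219] phi 1.1 tilt [-0.0022 -0.0004] q6 0.16 -> shift [-0.3017  0.0095  0.002 ] tw 0.019 rows>= 8 gap 0.0342 F [-0.1 -0.9  0. ]
```

View pics/top2.png

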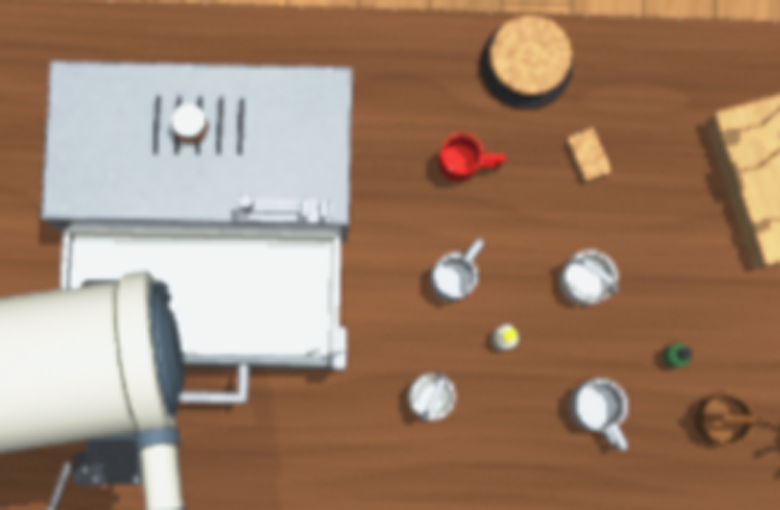

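```bash
cat >> h.py <<'E'
from scipy.optimize import minimize
DIM={"pail_wide":(31,44,79.5),"pail_slim":(26,50,83.5),"mug_wide":(30,52,54,14,46),"mug_slim":(26,58,50,14,52)}
def geom(n,x,y,th,z0=0):
    "th = world heading of handle (mug) or of bar (pail)"
    D=np.array(DIM[n])/1000; a=np.linspace(0,2*np.pi,40)
    ring=lambda r,z:np.c_[x+r*np.cos(a),y+r*np.sin(a),0*a+z+z0]
    u=np.array([np.cos(th),np.sin(th),0]); o=np.array([x,y,z0]); k=np.array([0,0,1.])
    if n[0]=="p":
        r=D[0]-.002; L=[o+u*r+k*D[1],o+u*.017+k*D[2],o-u*.017+k*D[2],o-u*r+k*D[1]]
    else:
        L=[o+u*D[0]+k*(D[4]-.0045),o+u*D[2]+k*(D[4]-.0045),o+u*D[2]+k*(D[3]+.0045),o+u*D[0]+k*(D[3]+.0045)]
    return ring(D[0],0),ring(D[0],D[1]),np.array(L)
def model(c,n,p,z0=0,S=4):
    b,t,L=geom(n,*p,z0); m=np.zeros((384*S//2,512*S//2),np.uint8); S2=S/2
    q=np.vstack([w2px(c,b),w2px(c,t)])*S2
    cv2.fillConvexPoly(m,cv2.convexHull(np.round(q*16).astype(np.int32)),1,shift=4)
    X=(L.mean(0)-c["E"][:3,3])@c["E"][:3,2]; w=max(1,int(round(.009*c["camera_matrix"][0,0]/X*S2)))
    cv2.polylines(m,[np.round(w2px(c,L)*S2*16).astype(np.int32)],False,1,w,shift=4)
    return m>0
def fit(c,n,guess=None,z0=0,idx=0,near=.06):
    ds=silhouettes(c,n); best=None
    for d in ds[:4]:
        mk=d["pixels"].astype(np.uint8); M=cv2.resize(mk,(1024,768),interpolation=cv2.INTER_NEAREST)>0
        e=d["extent"]; g=px2w(c,[e[0]+e[2]/2,e[1]+e[3]/2],z0+.025)[0]
        if guess is not None and np.hypot(*(g[:2]-guess))>near: continue
        f=lambda p:1-(lambda m:(m&M).sum()/max(1,(m|M).sum()))(model(c,n,p,z0))
        for th in np.arange(0,np.pi if n[0]=="p" else 2*np.pi,np.pi/6):
            r=minimize(f,[g[0],g[1],th],method="Nelder-Mead",options=dict(initial_simplex=[[g[0],g[1],th],[g[0]+.01,g[1],th],[g[0],g[1]+.01,th],[g[0],g[1],th+.3]],maxiter=60))
            if best is None or r.fun<best[0]: best=(r.fun,r.x,d["score"])
    if best is None: print(n,"none",[(round(d['score'],2),d['extent']) for d in ds]); return None
    print(n,"IoU",round(1-best[0],3),"score",round(best[2],2),"xy",np.round(best[1][:2],4),"th",round(np.degrees(best[1][2])%360,1)); return best[1]
def overlay(c,n,p,name,z0=0,crop=None,f=1.5):
    im=cv2.resize(c["image"][:,:,::-1],None,fx=f,fy=f,interpolation=cv2.INTER_CUBIC)
    for l in geom(n,*p,z0): cv2.polylines(im,[np.round(w2px(c,l)*f).astype(np.int32)],False,(0,255,0),1)
    if crop: x,y,w,h=[int(v*f) for v in crop]; im=im[y:y+h,x:x+w]
    cv2.imwrite("pics/"+name,im)
E
python3 -c "
from h import *
go(0.35,-0.41,0.3,-63)"
```

```text
t 12.42 cur [0.4347 0.1415 0.3219] phi 1.1 tilt [-0.0022 -0.0004] q6 0.16 -> shift [-0.5497 -0.0953  0.0223] tw 1.119 rows>= 14 gap 0.0342 F [-0.1 -0.9  0. ]
```

Request:
jog_arm:
  targets:
    - [[-0.55, -0.095, 0.02, 0.6], [-0.55, -0.095, 0.02, 0.6], [-0.55, -0.095, 0.02, 0.6], [-0.55, -0.095, 0.02, 0.6], [-0.55, -0.095, 0.02, 0.6], [-0.55, -0.095, 0.02, 0.6], [-0.55, -0.095, 0.02, 0.6], [-0.55, -0.095, 0.02, 0.6]]
  hand: 0.1

```text
t: 13.08
tool_pos: [0.3837, -0.1894, 0.3101]
eef_rot: [-0.001, 0.88, 0.475, -0.0]
contact_force: [1.9, -0.9, 0.3]
finger_gap: 0.0412
```

```bash
python3 -c "
from h import *
go(0.35,-0.41,0.3,-63)"
```

```text
t 13.08 cur [ 0.3837 -0.1894  0.3101] phi -33.3 tilt [-0.0014  0.001 ] q6 -0.02 -> shift [-0.2029  0.0929  0.0099] tw 0.519 rows>= 6 gap 0.0412 F [ 1.9 -0.9  0.3]
```

Request:
jog_arm:
  targets:
    - [[-0.203, 0.093, 0.01, 0.519], [-0.203, 0.093, 0.01, 0.519], [-0.203, 0.093, 0.01, 0.519], [-0.203, 0.093, 0.01, 0.519], [-0.203, 0.093, 0.01, 0.519], [-0.203, 0.093, 0.01, 0.519], [-0.203, 0.093, 0.01, 0.519], [-0.203, 0.093, 0.01, 0.519]]

```text
t: 13.75
tool_pos: [0.3509, -0.4084, 0.2997]
eef_rot: [-0.001, 0.972, 0.233, -0.0]
contact_force: [0.0, 0.6, -1.2]
finger_gap: 0.0408
```

```bash
python3 -c "
from h import *
c=shot('wrist')
p=fit(c,'mug_wide',[0.43,-0.37])
if p is not None: overlay(c,'mug_wide',p,'w5.png')
else: save(c,'w5.png')
go(0.35,-0.41,0.3,-63)
"
```

```text
mug_wide IoU 0.937 score 0.77 xy [ 0.4418 -0.3674] th 209.0
t 13.85 cur [ 0.3514 -0.4072  0.3005] phi -63.0 tilt [-0.0007  0.0015] q6 0.13 -> shift [-0.0025  0.0018  0.0005] tw 0.001 rows>= 1 gap 0.0409 F [ 0.7 -0.1  0.3]
```

View pics/w5.png

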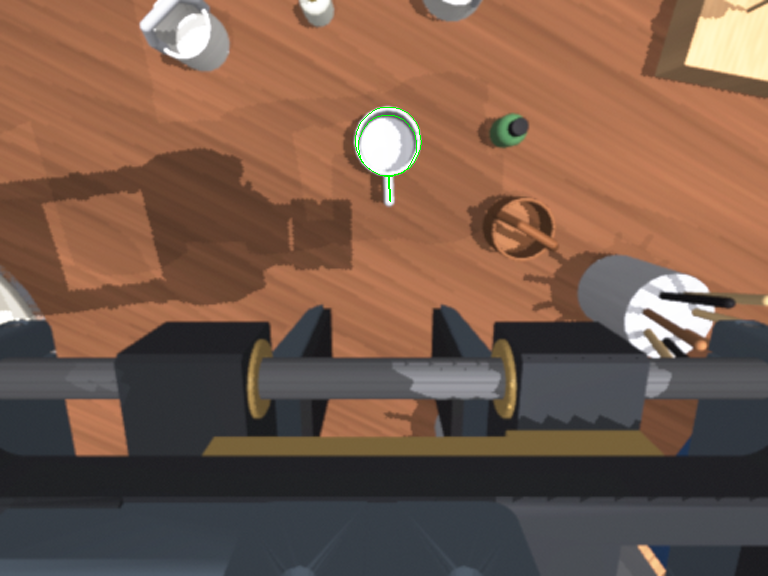

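```bash
python3 -c "
from h import *
go(0.3963,-0.3926,0.02,-61)"
```

```text
t 13.85 cur [ 0.3514 -0.4072  0.3005] phi -63.0 tilt [-0.0007  0.0015] q6 0.13 -> shift [0.0466 0.0078 0.2805] tw -0.034 rows>= 7 gap 0.0409 F [ 0.7 -0.1  0.3]
```

Request:
jog_arm:
  targets:
    - [[0.0466, 0.0078, 0.02, -0.034], [0.0466, 0.0078, 0.06, -0.034], [0.0466, 0.0078, 0.1, -0.034], [0.0466, 0.0078, 0.14, -0.034], [0.0466, 0.0078, 0.17, -0.034], [0.0466, 0.0078, 0.2, -0.034], [0.0466, 0.0078, 0.22, -0.034], [0.0466, 0.0078, 0.22, -0.034]]

```text
t: 14.52
tool_pos: [0.3954, -0.3911, 0.0778]
eef_rot: [-0.003, 0.968, 0.251, -0.001]
contact_force: [-0.0, 1.0, -0.3]
finger_gap: 0.0409
```

```bash
python3 -c "
from h import *
go(0.3963,-0.3926,0.02,-61)
c=shot('wrist'); save(c,'w6.png',None,1.2)"
```

```text
t 14.52 cur [ 0.3954 -0.3911  0.0778] phi -60.9 tilt [-0.0039  0.0048] q6 0.18 -> shift [0.0001 0.0021 0.0578] tw 0.001 rows>= 2 gap 0.0409 F [-0.   1.  -0.3]
```

View pics/w6.png

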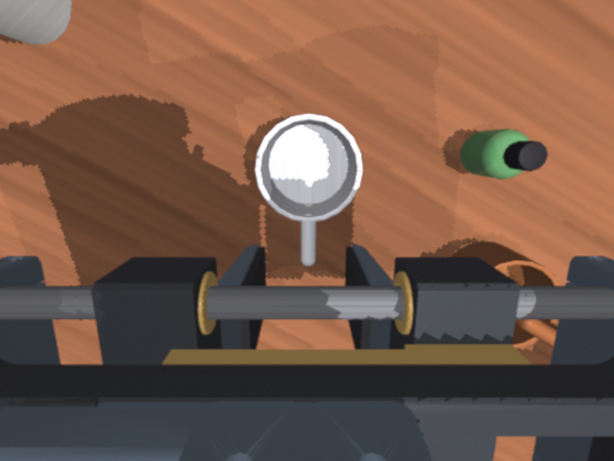

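Request:
jog_arm:
  targets:
    - [[0, 0.001, 0.03, 0], [0, 0.001, 0.05, 0], [0, 0.001, 0.058, 0], [0, 0.001, 0.058, 0], [0, 0.001, 0.058, 0]]

```text
t: 14.98
tool_pos: [0.3975, -0.3953, 0.0245]
eef_rot: [0.001, 0.968, 0.25, 0.0]
contact_force: [0.1, 0.5, 0.9]
finger_gap: 0.0411
```

Request:
jog_arm:
  targets:
    - [[0, 0, 0, 0], [0, 0, 0, 0], [0, 0, 0, 0], [0, 0, 0, 0], [0, 0, 0, 0], [0, 0, 0, 0], [0, 0, 0, 0]]
  hand: 1
  force: 50

```text
t: 15.57
tool_pos: [0.3969, -0.3951, 0.0233]
eef_rot: [0.0, 0.968, 0.25, -0.0]
contact_force: [-2.1, 0.4, 5.4]
finger_gap: 0.0078
```

Request:
jog_arm:
  targets:
    - [[0, 0, -0.01, 0], [0, 0, -0.03, 0], [0, 0, -0.05, 0], [0, 0, -0.07, 0], [0, 0, -0.1, 0], [0, 0, -0.13, 0], [0, 0, -0.15, 0], [0, 0, -0.15, 0]]

```text
t: 16.23
tool_pos: [0.3983, -0.3966, 0.1778]
eef_rot: [0.003, 0.968, 0.25, 0.001]
contact_force: [0.1, -1.1, -0.7]
finger_gap: 0.0085
```

```bash
python3 -c "
from h import *
c=shot('wrist'); save(c,'w7.png',None,1.2)
c=shot('scene'); save(c,'s7.png',(150,160,200,224),2.5)
go(0.518,0.25,0.2,-89)"
```

```text
t 16.33 cur [ 0.3971 -0.3952  0.1739] phi -61.0 tilt [ 0.0009 -0.0012] q6 0.18 -> shift [ 0.4182 -0.506  -0.0267] tw 0.488 rows>= 16 gap 0.008 F [-1.   0.4 -2.5]
```

View pics/w7.png

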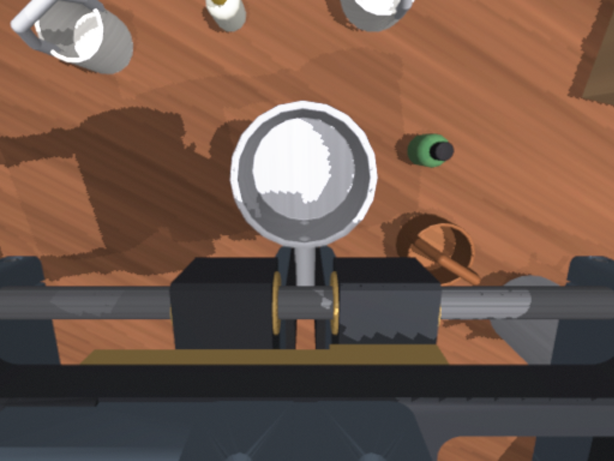

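View pics/s7.png

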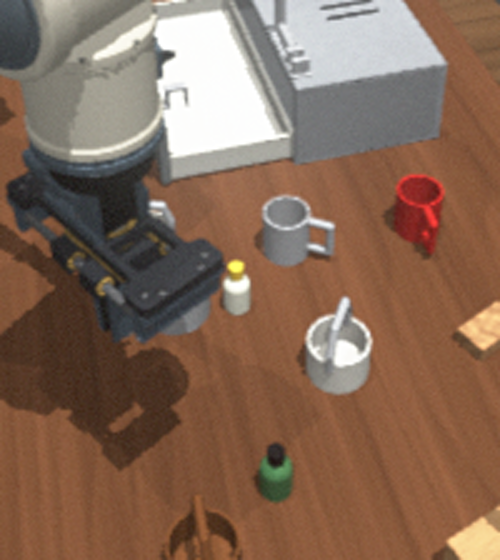

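Request:
jog_arm:
  targets:
    - [[0.0, 0, -0.03, 0.1], [0.0, -0.0, -0.05, 0.2], [0.03, -0.036, -0.05, 0.3], [0.055, -0.067, -0.05, 0.4], [0.08, -0.097, -0.05, 0.488], [0.105, -0.127, -0.05, 0.488], [0.13, -0.157, -0.05, 0.488], [0.155, -0.187, -0.05, 0.488]]

```text
t: 17.0
tool_pos: [0.4412, -0.1542, 0.222]
eef_rot: [-0.001, 1.0, 0.008, -0.001]
contact_force: [0.2, -1.3, -1.5]
finger_gap: 0.0078
```

```bash
python3 -c "
from h import *
go(0.518,0.25,0.22,-89)"
```

```text
t 17.0 cur [ 0.4412 -0.1542  0.222 ] phi -89.0 tilt [-0.0021  0.0011] q6 1.09 -> shift [ 0.0836 -0.4029  0.0023] tw -0.001 rows>= 10 gap 0.0078 F [ 0.2 -1.3 -1.5]
```

Request:
jog_arm:
  targets:
    - [[0.008, -0.04, 0, 0], [0.016, -0.08, 0, 0], [0.025, -0.12, 0, 0], [0.034, -0.16, 0, 0], [0.042, -0.2, 0, 0], [0.05, -0.24, 0, 0], [0.058, -0.28, 0, 0], [0.066, -0.32, 0, 0]]

```text
t: 17.67
tool_pos: [0.5016, 0.1667, 0.2218]
eef_rot: [0.0, 1.0, 0.009, -0.001]
contact_force: [1.8, -0.8, -0.5]
finger_gap: 0.0077
```

Request:
jog_arm:
  targets:
    - [[0.008, -0.035, 0, 0], [0.014, -0.065, 0, 0], [0.014, -0.075, 0, 0], [0.014, -0.075, 0, 0], [0.014, -0.075, 0, 0]]

```text
t: 18.08
tool_pos: [0.5144, 0.2397, 0.2219]
eef_rot: [0.001, 1.0, 0.009, -0.001]
contact_force: [0.6, -0.4, -2.1]
finger_gap: 0.008
```

```bash
python3 -c "
from h import *
go(0.518,0.25,0.22,-89)
c=shot('wrist'); save(c,'w8.png',None,1.2)
c=shot('scene'); save(c,'s8.png',(100,60,240,200),2.5)"
```

```text
t 18.08 cur [0.5144 0.2397 0.2219] phi -88.9 tilt [-0.0023 -0.001 ] q6 1.88 -> shift [ 0.0038 -0.0102  0.0018] tw 0.001 rows>= 1 gap 0.008 F [ 0.6 -0.4 -2.1]
```

View pics/w8.png

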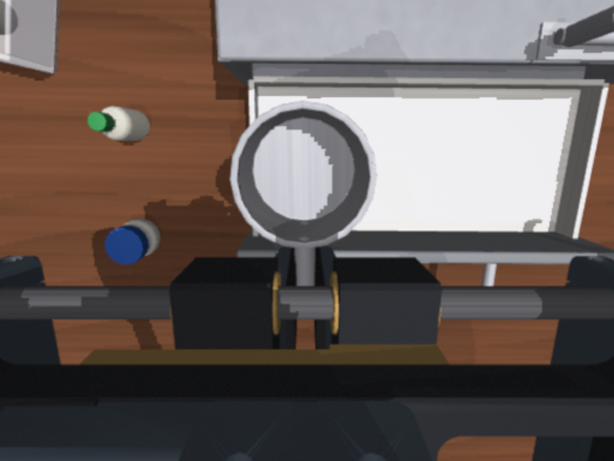

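View pics/s8.png

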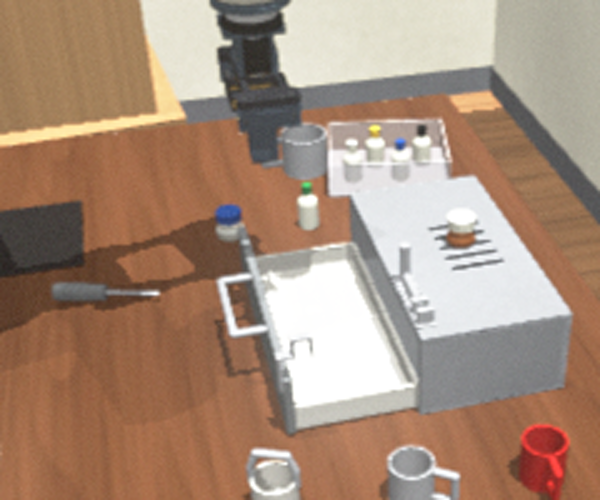

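```bash
python3 -c "
from h import *
c=shot('wrist')
P=lambda uv,z:print(uv,z,np.round(px2w(c,np.array(uv)/1.2,z)[0],4))
P([420,248],.09);P([560,249],.09)
P([400,232],.012)
P([400,97],.012); P([400,84],.04)
P([575,98],.012); P([557,235],.012)
P([258,90],.04); P([605,88],.04)
P([300,60],.118)
P([220,60],.118)
"
```

```text
[420, 248] 0.09 [0.4899 0.134  0.09  ]
[560, 249] 0.09 [0.4911 0.0062 0.09  ]
[400, 232] 0.012 [0.4848 0.1311 0.012 ]
[400, 97] 0.012 [0.6285 0.143  0.012 ]
[400, 84] 0.04 [0.6367 0.1511 0.04  ]
[575, 98] 0.012 [ 0.6306 -0.0378  0.012 ]
[557, 235] 0.012 [ 0.4843 -0.0473  0.012 ]
[258, 90] 0.04 [0.6291 0.2858 0.04  ]
[605, 88] 0.04 [ 0.6364 -0.0442  0.04  ]
[300, 60] 0.118 [0.6396 0.2449 0.118 ]
[220, 60] 0.118 [0.6387 0.3031 0.118 ]
```

```bash
python3 -c "
from h import *
go(0.515,0.246,0.0365,-89)"
```

```text
t 18.23 cur [0.5149 0.2386 0.2227] phi -89.1 tilt [-0.001  -0.0006] q6 1.88 -> shift [ 0.0004 -0.0075  0.1862] tw -0.001 rows>= 5 gap 0.0081 F [ 0.5 -0.8 -1. ]
```

Request:
jog_arm:
  targets:
    - [[0, -0.007, 0.02, 0], [0, -0.007, 0.05, 0], [0, -0.007, 0.08, 0], [0, -0.007, 0.11, 0], [0, -0.007, 0.14, 0], [0, -0.007, 0.165, 0], [0, -0.007, 0.178, 0], [0, -0.007, 0.183, 0]]

```text
t: 18.9
tool_pos: [0.514, 0.2453, 0.038]
eef_rot: [0.001, 1.0, 0.008, -0.002]
contact_force: [-0.2, -0.3, -0.5]
finger_gap: 0.0077
```

Request:
jog_arm:
  targets:
    - [[0, 0, 0, 0], [0, 0, 0, 0], [0, 0, 0, 0]]

```text
t: 19.15
tool_pos: [0.5159, 0.2468, 0.0413]
eef_rot: [-0.0, 1.0, 0.008, 0.001]
contact_force: [0.6, 0.5, -1.5]
finger_gap: 0.0084
```

```bash
python3 -c "
from h import *
go(0.515,0.246,0.0365,-89)"
```

```text
t 19.15 cur [0.5159 0.2468 0.0413] phi -89.0 tilt [0.0018 0.0006] q6 1.9 -> shift [-0.001   0.0008  0.0048] tw -0.001 rows>= 1 gap 0.0084 F [ 0.6  0.5 -1.5]
```

Lower 5 mm slowly, then open a little.

Request:
jog_arm:
  targets:
    - [[0, 0, 0.002, 0], [0, 0, 0.004, 0], [0, 0, 0.005, 0], [0, 0, 0.005, 0], [0, 0, 0.005, 0]]

```text
t: 19.57
tool_pos: [0.5153, 0.247, 0.0354]
eef_rot: [-0.0, 1.0, 0.009, 0.0]
contact_force: [-0.8, 1.3, 2.5]
finger_gap: 0.008
```

Request:
jog_arm:
  targets:
    - [[0, 0, 0, 0], [0, 0, 0, 0], [0, 0, 0, 0], [0, 0, 0, 0], [0, 0, 0, 0]]
  hand: 0.35

```text
t: 19.98
tool_pos: [0.5151, 0.2469, 0.0351]
eef_rot: [0.0, 1.0, 0.009, -0.0]
contact_force: [-0.1, 0.1, -0.5]
finger_gap: 0.03
```

Request:
jog_arm:
  targets:
    - [[0, 0, -0.02, 0], [0, 0, -0.05, 0], [0, 0, -0.08, 0], [0, 0, -0.12, 0], [0, 0, -0.16, 0], [0, 0, -0.2, 0], [0, 0, -0.24, 0], [0, 0, -0.24, 0]]

```text
t: 20.65
tool_pos: [0.5179, 0.2479, 0.283]
eef_rot: [-0.002, 1.0, 0.009, 0.005]
contact_force: [0.6, 0.4, 0.6]
finger_gap: 0.0294
```

```bash
python3 -c "
from h import *
c=shot('wrist'); p=fit(c,'mug_wide',[0.567,0.246],z0=.012); overlay(c,'mug_wide',p,'w9.png',z0=.012)
go(0.515,0.246,0.0365,-89)"
```

```text
mug_wide IoU 0.953 score 0.63 xy [0.5684 0.2485] th 181.9
t 20.75 cur [0.5157 0.2471 0.2767] phi -89.0 tilt [0.0031 0.0011] q6 1.9 -> shift [-0.0015  0.0013  0.2402] tw -0.0 rows>= 6 gap 0.0296 F [ 0.6 -0.8 -0. ]
```

View pics/w9.png

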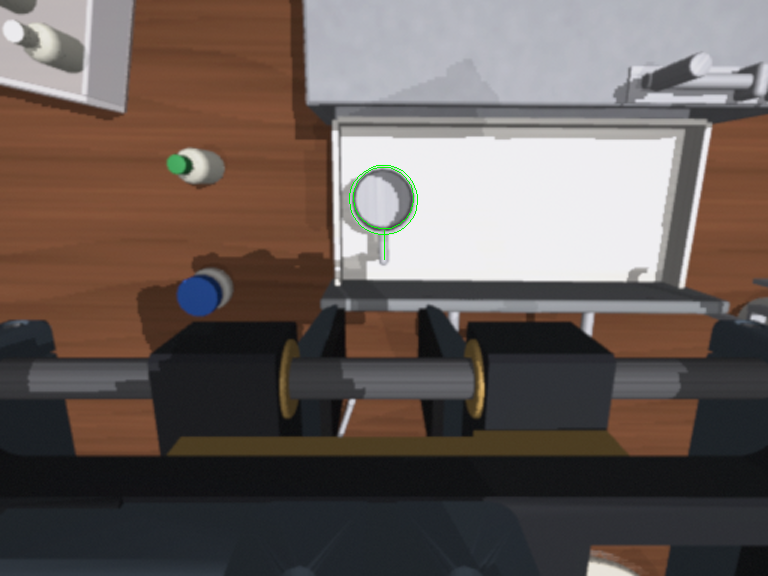

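```bash
python3 -c "
from h import *
go(0.68,-0.26,0.3,54)"
```

```text
t 20.75 cur [0.5157 0.2471 0.2767] phi -89.0 tilt [0.0031 0.0011] q6 1.9 -> shift [ 0.1556  0.5098 -0.0233] tw 0.646 rows>= 13 gap 0.0296 F [ 0.6 -0.8 -0. ]
```

Request:
jog_arm:
  targets:
    - [[0.155, 0.51, -0.024, -1.0], [0.155, 0.51, -0.024, -1.0], [0.155, 0.51, -0.024, -1.0], [0.155, 0.51, -0.024, -1.0], [0.155, 0.51, -0.024, -1.0], [0.155, 0.51, -0.024, -1.0], [0.155, 0.51, -0.024, -1.0], [0.155, 0.51, -0.024, -1.0]]
  hand: 0.1

```text
t: 21.42
tool_pos: [0.6075, -0.0401, 0.287]
eef_rot: [-0.001, 0.895, 0.446, -0.001]
contact_force: [0.8, 1.1, 0.7]
finger_gap: 0.0411
```

```bash
python3 -c "
from h import *
go(0.68,-0.26,0.3,54)"
```

```text
t 21.42 cur [ 0.6075 -0.0401  0.287 ] phi -37.0 tilt [-0.0028  0.0005] q6 0.48 -> shift [-0.1318  0.1903 -0.0134] tw 1.552 rows>= 13 gap 0.0411 F [0.8 1.1 0.7]
```

Request:
jog_arm:
  targets:
    - [[-0.132, 0.19, -0.013, -1.0], [-0.132, 0.19, -0.013, -1.0], [-0.132, 0.19, -0.013, -1.0], [-0.132, 0.19, -0.013, -1.0], [-0.132, 0.19, -0.013, -1.0], [-0.132, 0.19, -0.013, -1.0], [-0.132, 0.19, -0.013, -1.0], [-0.132, 0.19, -0.013, -1.0]]

```text
t: 22.08
tool_pos: [0.6784, -0.2605, 0.2987]
eef_rot: [-0.002, 0.577, 0.817, -0.0]
contact_force: [-0.6, 1.0, 0.2]
finger_gap: 0.0406
```

Request:
jog_arm:
  targets:
    - [[0, 0, 0, -0.588], [0, 0, 0, -0.588], [0, 0, 0, -0.588], [0, 0, 0, -0.588], [0, 0, 0, -0.588], [0, 0, 0, -0.588]]

```text
t: 22.58
tool_pos: [0.6783, -0.2584, 0.2995]
eef_rot: [-0.002, 0.315, 0.949, 0.0]
contact_force: [-0.5, 0.9, -0.6]
finger_gap: 0.0414
```

```bash
python3 -c "
from h import *
c=shot('wrist')
p=fit(c,'mug_slim',[0.60,-0.20])
if p is not None: overlay(c,'mug_slim',p,'w10.png')
else: save(c,'w10.png')
go(p[0]+.048*np.cos(p[2]),p[1]+.048*np.sin(p[2]),0.08,np.degrees(p[2])+90)
"
```

```text
mug_slim IoU 0.955 score 0.57 xy [ 0.594  -0.1866] th 325.7
t 22.68 cur [ 0.6785 -0.2585  0.3001] phi 52.8 tilt [-0.002  0.001] q6 -1.37 -> shift [0.0623 0.0086 0.2203] tw -0.05 rows>= 6 gap 0.0412 F [-0.2 -0.6  0.5]
```

View pics/w10.png

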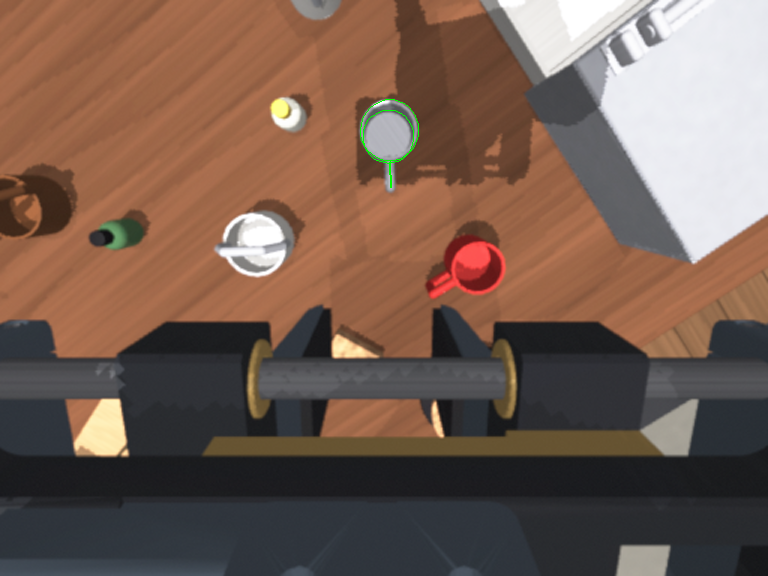

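Request:
jog_arm:
  targets:
    - [[0.062, 0.0086, 0.02, -0.05], [0.062, 0.0086, 0.06, -0.05], [0.062, 0.0086, 0.1, -0.05], [0.062, 0.0086, 0.14, -0.05], [0.062, 0.0086, 0.18, -0.05], [0.062, 0.0086, 0.21, -0.05], [0.062, 0.0086, 0.22, -0.05], [0.062, 0.0086, 0.22, -0.05]]

```text
t: 23.35
tool_pos: [0.6327, -0.2137, 0.0787]
eef_rot: [-0.003, 0.295, 0.956, 0.0]
contact_force: [0.3, 0.6, 0.5]
finger_gap: 0.0412
```

```bash
python3 -c "
from h import *
th=np.radians(325.7)
go(.594+.048*np.cos(th),-.1866+.048*np.sin(th),0.022,np.degrees(th)+90)
c=shot('wrist'); save(c,'w11.png')"
```

```text
t 23.35 cur [ 0.6327 -0.2137  0.0787] phi 55.7 tilt [-0.0052  0.0022] q6 -1.39 -> shift [-0.0011  0.0006  0.0567] tw 0.0 rows>= 2 gap 0.0412 F [0.3 0.6 0.5]
```

View pics/w11.png

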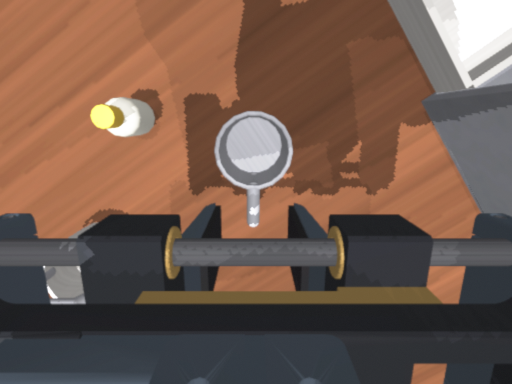

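Request:
jog_arm:
  targets:
    - [[0, 0, 0.03, 0], [0, 0, 0.05, 0], [0, 0, 0.058, 0], [0, 0, 0.058, 0], [0, 0, 0.058, 0]]

```text
t: 23.82
tool_pos: [0.6356, -0.2149, 0.0255]
eef_rot: [0.001, 0.294, 0.956, -0.0]
contact_force: [0.6, 0.7, 0.5]
finger_gap: 0.0411
```

Request:
jog_arm:
  targets:
    - [[0, 0, 0, 0], [0, 0, 0, 0], [0, 0, 0, 0], [0, 0, 0, 0], [0, 0, 0, 0], [0, 0, 0, 0], [0, 0, 0, 0]]
  hand: 1
  force: 50

```text
t: 24.4
tool_pos: [0.6347, -0.2146, 0.0239]
eef_rot: [0.0, 0.294, 0.956, -0.0]
contact_force: [-0.5, -1.2, 4.3]
finger_gap: 0.0082
```

Request:
jog_arm:
  targets:
    - [[0, 0, -0.01, 0], [0, 0, -0.04, 0], [0, 0, -0.08, 0], [0, 0, -0.12, 0], [0, 0, -0.16, 0], [0, 0, -0.2, 0], [0, 0, -0.2, 0], [0, 0, -0.2, 0]]

```text
t: 25.07
tool_pos: [0.6356, -0.2148, 0.2268]
eef_rot: [0.002, 0.294, 0.956, -0.0]
contact_force: [0.1, -0.3, -1.7]
finger_gap: 0.0085
```

```bash
python3 -c "
from h import *
go(0.518,0.172,0.22,-89)
c=shot('wrist'); save(c,'w12.png')"
```

```text
t 25.07 cur [ 0.6356 -0.2148  0.2268] phi 55.8 tilt [ 0.0046 -0.002 ] q6 -1.39 -> shift [0.3145 0.2541 0.0055] tw -0.613 rows>= 10 gap 0.0085 F [ 0.1 -0.3 -1.7]
```

View pics/w12.png

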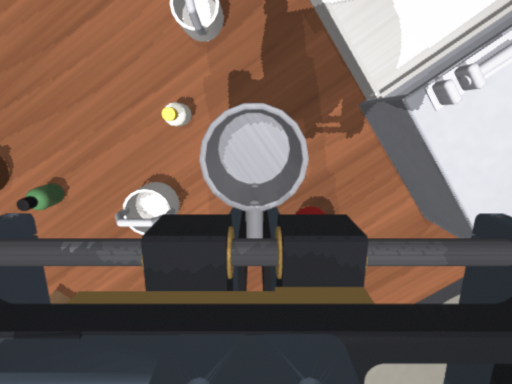

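Request:
jog_arm:
  targets:
    - [[0.02, 0.016, 0, 0.12], [0.05, 0.04, 0, 0.24], [0.08, 0.064, 0, 0.36], [0.11, 0.088, 0, 0.48], [0.14, 0.112, 0, 0.6], [0.17, 0.136, 0, 0.72], [0.2, 0.16, 0, 0.84], [0.225, 0.18, 0, 0.96]]

```text
t: 25.78
tool_pos: [0.5479, 0.0611, 0.2221]
eef_rot: [-0.001, 0.7, 0.714, -0.001]
contact_force: [-0.5, 0.5, -0.9]
finger_gap: 0.0079
```

```bash
python3 -c "
from h import *
go(0.518,0.172,0.22,-89)"
```

```text
t 25.78 cur [0.5479 0.0611 0.2221] phi 1.1 tilt [-0.0033  0.0002] q6 -0.02 -> shift [ 0.1115 -0.0277  0.0022] tw -1.568 rows>= 13 gap 0.0079 F [-0.5  0.5 -0.9]
```

Turn of +1.573 remains.

Request:
jog_arm:
  targets:
    - [[0.02, -0.005, 0, 0.12], [0.04, -0.01, 0, 0.24], [0.06, -0.014, 0, 0.36], [0.08, -0.02, 0, 0.48], [0.1, -0.024, 0, 0.6], [0.11, -0.028, 0, 0.72], [0.11, -0.028, 0, 0.84], [0.11, -0.028, 0, 0.96]]

```text
t: 26.45
tool_pos: [0.5177, 0.169, 0.222]
eef_rot: [-0.0, 0.951, 0.311, -0.002]
contact_force: [-0.1, 0.1, -1.5]
finger_gap: 0.008
```

Request:
jog_arm:
  targets:
    - [[0, 0, 0, 0.12], [0, 0, 0, 0.24], [0, 0, 0, 0.36], [0, 0, 0, 0.48], [0, 0, 0, 0.6], [0, 0, 0, 0.612], [0, 0, 0, 0.612]]

```text
t: 27.03
tool_pos: [0.5184, 0.1683, 0.2225]
eef_rot: [0.0, 1.0, 0.013, -0.001]
contact_force: [0.3, 0.3, -2.1]
finger_gap: 0.0075
```

```bash
python3 -c "
from h import *
go(0.518,0.172,0.0365,-89)
c=shot('wrist'); save(c,'w13.png')"
```

```text
t 27.03 cur [0.5184 0.1683 0.2225] phi -88.5 tilt [-0.0024 -0.0005] q6 1.75 -> shift [ 1.00e-04 -3.80e-03  1.86e-01] tw 0.009 rows>= 5 gap 0.0075 F [ 0.3  0.3 -2.1]
```

View pics/w13.png

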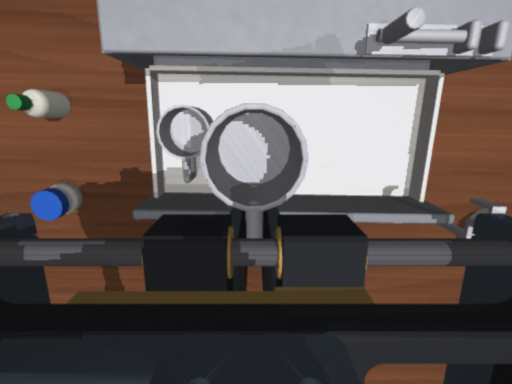

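Request:
jog_arm:
  targets:
    - [[0, -0.002, 0.02, 0.009], [0, -0.002, 0.05, 0.009], [0, -0.002, 0.08, 0.009], [0, -0.002, 0.11, 0.009], [0, -0.002, 0.14, 0.009], [0, -0.002, 0.165, 0.009], [0, -0.002, 0.176, 0.009], [0, -0.002, 0.18, 0.009]]

```text
t: 27.75
tool_pos: [0.5179, 0.1702, 0.0418]
eef_rot: [0.0, 1.0, 0.009, -0.002]
contact_force: [-0.9, 0.6, -0.5]
finger_gap: 0.008
```

Request:
jog_arm:
  targets:
    - [[0, 0, 0.002, 0], [0, 0, 0.004, 0], [0, 0, 0.005, 0]]

```text
t: 28.0
tool_pos: [0.5199, 0.1706, 0.0397]
eef_rot: [-0.0, 1.0, 0.008, 0.001]
contact_force: [-0.1, 0.4, -1.4]
finger_gap: 0.0081
```

```bash
python3 -c "
from h import *
go(0.518,0.17,0.036,-89)"
```

```text
t 28.0 cur [0.5199 0.1706 0.0397] phi -89.1 tilt [0.0019 0.0004] q6 1.76 -> shift [-0.002   0.0006  0.0036] tw -0.002 rows>= 1 gap 0.0081 F [-0.1  0.4 -1.4]
```

Request:
jog_arm:
  targets:
    - [[0, 0, 0.001, 0], [0, 0, 0.002, 0], [0, 0, 0.002, 0], [0, 0, 0.002, 0]]

```text
t: 28.33
tool_pos: [0.5193, 0.1705, 0.0369]
eef_rot: [-0.0, 1.0, 0.008, 0.0]
contact_force: [-0.0, -0.4, -1.2]
finger_gap: 0.0077
```

Request:
jog_arm:
  targets:
    - [[0, 0, 0, 0], [0, 0, 0, 0], [0, 0, 0, 0], [0, 0, 0, 0], [0, 0, 0, 0]]
  hand: 0.4

```text
t: 28.75
tool_pos: [0.5192, 0.1705, 0.0367]
eef_rot: [-0.0, 1.0, 0.008, 0.0]
contact_force: [-0.3, 0.5, 0.1]
finger_gap: 0.027
```

Request:
jog_arm:
  targets:
    - [[0, 0, -0.02, 0], [0, 0, -0.05, 0], [0, 0, -0.08, 0], [0, 0, -0.12, 0], [0, 0, -0.16, 0], [0, 0, -0.2, 0], [0, 0, -0.24, 0], [0, 0, -0.24, 0]]

```text
t: 29.42
tool_pos: [0.522, 0.1711, 0.2844]
eef_rot: [-0.001, 1.0, 0.008, 0.005]
contact_force: [1.3, 0.4, 0.6]
finger_gap: 0.0274
```

```bash
python3 -c "
from h import *
c=shot('wrist'); p=fit(c,'mug_slim',[0.567,0.171],z0=.012); overlay(c,'mug_slim',p,'w14.png',z0=.012)
fit(c,'mug_wide',[0.567,0.246],z0=.012)
go(0.515,0.246,0.0365,-89)"
```

```text
mug_slim IoU 0.94 score 0.66 xy [0.5671 0.1713] th 181.2
mug_wide IoU 0.965 score 0.68 xy [0.5679 0.2492] th 181.7
t 29.57 cur [0.5189 0.1704 0.2766] phi -89.1 tilt [0.0003 0.0001] q6 1.76 -> shift [-0.0028 -0.0756  0.2401] tw -0.002 rows>= 7 gap 0.0276 F [ 0.3  0.1 -1.3]
```

View pics/w14.png

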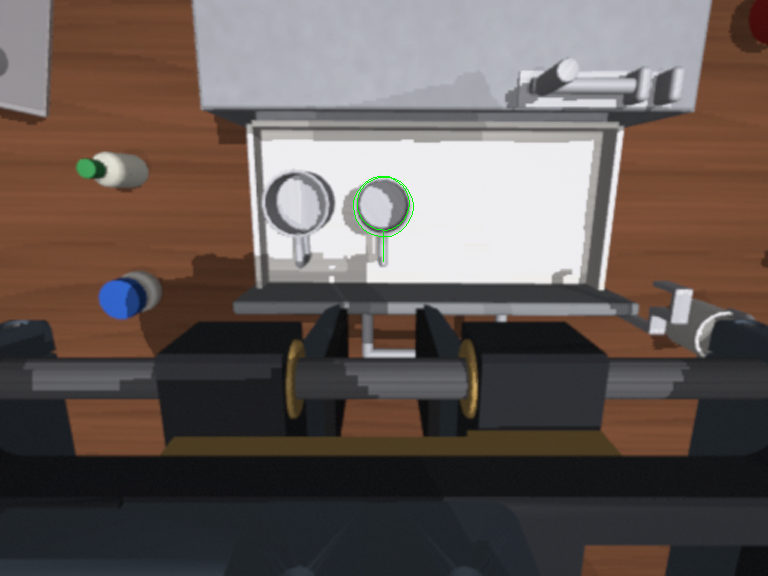

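```bash
python3 -c "
from h import *
go(0.505,-0.355,0.3,-89)"
```

```text
t 29.57 cur [0.5189 0.1704 0.2766] phi -89.1 tilt [0.0003 0.0001] q6 1.76 -> shift [-0.0219  0.5252 -0.0235] tw -0.002 rows>= 13 gap 0.0276 F [ 0.3  0.1 -1.3]
```

Request:
jog_arm:
  targets:
    - [[-0.011, 0.263, -0.024, 0], [-0.011, 0.263, -0.024, 0], [-0.011, 0.263, -0.024, 0], [-0.011, 0.263, -0.024, 0], [-0.022, 0.525, -0.024, 0], [-0.022, 0.525, -0.024, 0], [-0.022, 0.525, -0.024, 0], [-0.022, 0.525, -0.024, 0]]
  hand: 0.1

```text
t: 30.23
tool_pos: [0.509, -0.1638, 0.2942]
eef_rot: [-0.001, 1.0, 0.008, -0.001]
contact_force: [0.9, 0.3, 0.3]
finger_gap: 0.041
```

```bash
python3 -c "
from h import *
go(0.505,-0.355,0.3,-89)"
```

```text
t 30.23 cur [ 0.509  -0.1638  0.2942] phi -89.1 tilt [-0.0027  0.0013] q6 1.13 -> shift [-0.0069  0.1912 -0.006 ] tw -0.002 rows>= 5 gap 0.041 F [0.9 0.3 0.3]
```

Request:
jog_arm:
  targets:
    - [[-0.007, 0.191, -0.006, 0], [-0.007, 0.191, -0.006, 0], [-0.007, 0.191, -0.006, 0], [-0.007, 0.191, -0.006, 0], [-0.007, 0.191, -0.006, 0], [-0.007, 0.191, -0.006, 0], [-0.007, 0.191, -0.006, 0]]

```text
t: 30.82
tool_pos: [0.5053, -0.3539, 0.2996]
eef_rot: [-0.001, 1.0, 0.006, -0.001]
contact_force: [0.3, 1.2, -0.4]
finger_gap: 0.0413
```

```bash
python3 -c "
from h import *
c=shot('wrist')
p=fit(c,'pail_wide',[0.60,-0.355])
if p is not None: overlay(c,'pail_wide',p,'w15.png')
else: save(c,'w15.png')
go(p[0],p[1],0.13,np.degrees(p[2])+90)
"
```

```text
pail_wide IoU 0.949 score 0.75 xy [ 0.5991 -0.3565] th 53.0
t 30.92 cur [ 0.5057 -0.3521  0.3006] phi -89.1 tilt [-0.0018  0.0018] q6 0.85 -> shift [0.0935 0.0061 0.1704] tw -0.911 rows>= 8 gap 0.0413 F [-0.6 -0.5  0.3]
```

View pics/w15.png

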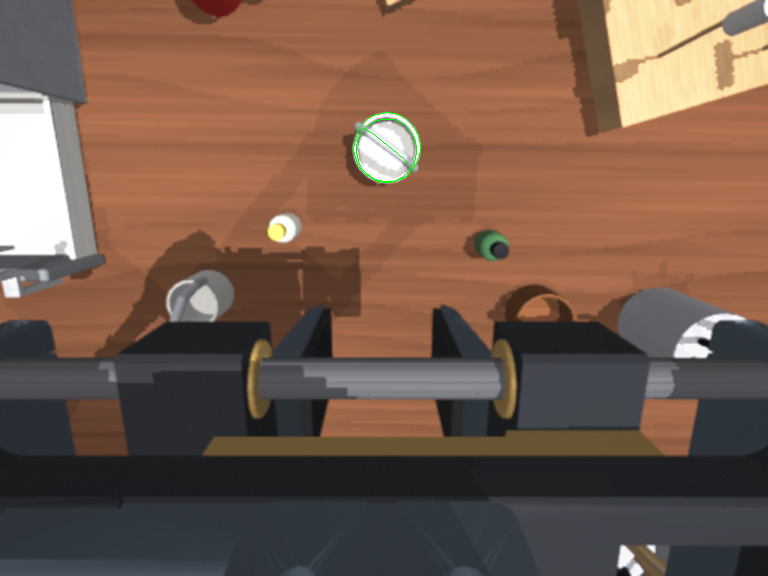

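Request:
jog_arm:
  targets:
    - [[0.03, 0.002, 0.02, -0.12], [0.06, 0.004, 0.04, -0.24], [0.0935, 0.006, 0.08, -0.36], [0.0935, 0.006, 0.11, -0.48], [0.0935, 0.006, 0.14, -0.6], [0.0935, 0.006, 0.16, -0.72], [0.0935, 0.006, 0.17, -0.84], [0.0935, 0.006, 0.17, -0.911]]

```text
t: 31.58
tool_pos: [0.5985, -0.3548, 0.1283]
eef_rot: [-0.003, 0.893, 0.451, -0.001]
contact_force: [-0.4, -0.4, 0.2]
finger_gap: 0.041
```

```bash
python3 -c "
from h import *
go(.5991,-.3565,0.064,143)
c=shot('wrist'); save(c,'w16.png')"
```

```text
t 31.58 cur [ 0.5985 -0.3548  0.1283] phi -36.4 tilt [-0.0046  0.0035] q6 0.01 -> shift [-0.001   0.0019  0.0643] tw 0.01 rows>= 2 gap 0.041 F [-0.4 -0.4  0.2]
```

View pics/w16.png

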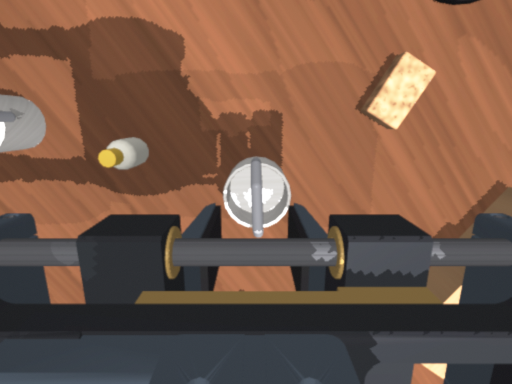

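Request:
jog_arm:
  targets:
    - [[0, 0, 0.03, 0], [0, 0, 0.055, 0], [0, 0, 0.066, 0], [0, 0, 0.066, 0], [0, 0, 0.066, 0]]

```text
t: 32.05
tool_pos: [0.5999, -0.3571, 0.0663]
eef_rot: [-0.0, 0.895, 0.447, -0.0]
contact_force: [0.3, -0.9, -0.6]
finger_gap: 0.0409
```

Request:
jog_arm:
  targets:
    - [[0, 0, 0, 0], [0, 0, 0, 0], [0, 0, 0, 0], [0, 0, 0, 0], [0, 0, 0, 0], [0, 0, 0, 0], [0, 0, 0, 0]]
  hand: 1
  force: 50

```text
t: 32.63
tool_pos: [0.5998, -0.3577, 0.0661]
eef_rot: [0.0, 0.895, 0.447, 0.0]
contact_force: [-0.7, 1.2, 4.1]
finger_gap: 0.0081
```

Request:
jog_arm:
  targets:
    - [[0, 0, -0.01, 0], [0, 0, -0.04, 0], [0, 0, -0.08, 0], [0, 0, -0.12, 0], [0, 0, -0.16, 0], [0, 0, -0.2, 0], [0, 0, -0.22, 0], [0, 0, -0.22, 0]]

```text
t: 33.3
tool_pos: [0.6012, -0.3588, 0.2927]
eef_rot: [0.004, 0.895, 0.447, 0.002]
contact_force: [0.5, -0.4, -1.2]
finger_gap: 0.0082
```

```bash
python3 -c "
from h import *
go(0.556,0.088,0.29,-89)
c=shot('wrist'); save(c,'w17.png')
c=shot('scene'); save(c,'s17.png')"
```

```text
t 33.3 cur [ 0.6012 -0.3588  0.2927] phi -36.9 tilt [ 0.0073 -0.0053] q6 0.02 -> shift [ 3.299e-01 -3.047e-01 -1.000e-04] tw 0.909 rows>= 11 gap 0.0082 F [ 0.5 -0.4 -1.2]
```

View pics/w17.png

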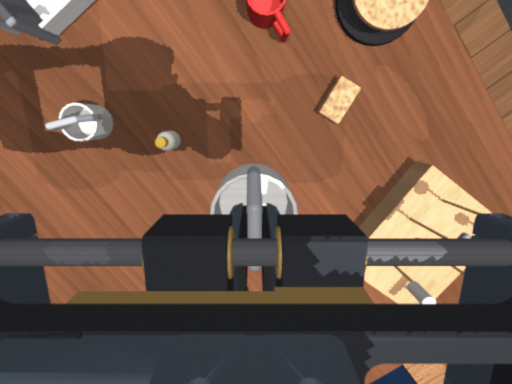

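View pics/s17.png

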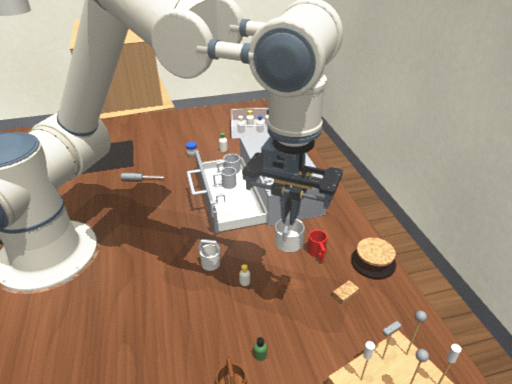

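Request:
jog_arm:
  targets:
    - [[0.03, -0.028, 0, 0.12], [0.06, -0.055, 0, 0.24], [0.09, -0.083, 0, 0.36], [0.12, -0.11, 0, 0.48], [0.15, -0.139, 0, 0.6], [0.18, -0.166, 0, 0.72], [0.21, -0.194, 0, 0.84], [0.238, -0.22, 0, 0.909]]

```text
t: 34.07
tool_pos: [0.5657, -0.0357, 0.2844]
eef_rot: [-0.0, 1.0, 0.005, -0.001]
contact_force: [1.0, 1.1, -1.0]
finger_gap: 0.0079
```

Request:
jog_arm:
  targets:
    - [[0, 0, 0, 0], [0, 0, 0, 0]]

```text
t: 34.23
tool_pos: [0.566, -0.0351, 0.2847]
eef_rot: [-0.0, 1.0, 0.01, -0.001]
contact_force: [0.4, 0.4, -1.1]
finger_gap: 0.0076
```

```bash
python3 -c "
from h import *
go(0.556,0.088,0.28,-89)"
```

```text
t 34.23 cur [ 0.566  -0.0351  0.2847] phi -88.8 tilt [-0.0026  0.0005] q6 1.38 -> shift [-0.0075 -0.1233  0.0048] tw 0.003 rows>= 3 gap 0.0076 F [ 0.4  0.4 -1.1]
```

Request:
jog_arm:
  targets:
    - [[-0.002, -0.03, 0, 0], [-0.004, -0.06, 0, 0], [-0.006, -0.09, 0, 0], [-0.0075, -0.115, 0, 0], [-0.0075, -0.123, 0, 0], [-0.0075, -0.123, 0, 0], [-0.0075, -0.123, 0, 0]]

```text
t: 34.82
tool_pos: [0.5574, 0.0847, 0.2852]
eef_rot: [0.0, 1.0, 0.009, -0.001]
contact_force: [0.3, 0.7, -0.5]
finger_gap: 0.0076
```

```bash
python3 -c "
from h import *
go(0.556,0.088,0.0795,-89)
c=shot('wrist'); save(c,'w18.png')
"
```

```text
t 34.82 cur [0.5574 0.0847 0.2852] phi -89.0 tilt [-0.0012 -0.0005] q6 1.6 -> shift [-0.0011 -0.0034  0.2057] tw 0.0 rows>= 5 gap 0.0076 F [ 0.3  0.7 -0.5]
```

View pics/w18.png

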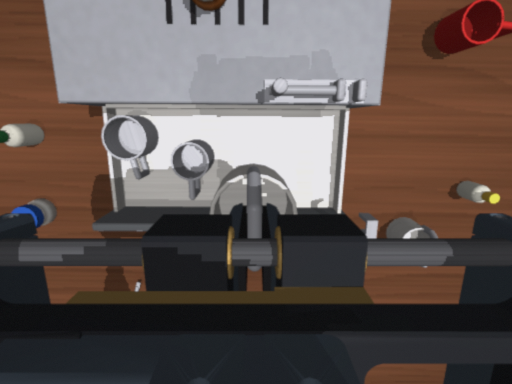

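Request:
jog_arm:
  targets:
    - [[0, -0.002, 0.03, 0], [0, -0.002, 0.06, 0], [0, -0.002, 0.09, 0], [0, -0.002, 0.12, 0], [0, -0.002, 0.15, 0], [0, -0.002, 0.18, 0], [0, -0.002, 0.194, 0], [0, -0.002, 0.198, 0]]

```text
t: 35.53
tool_pos: [0.556, 0.0859, 0.0851]
eef_rot: [0.0, 1.0, 0.008, -0.002]
contact_force: [-0.2, 0.0, -1.3]
finger_gap: 0.0078
```

Request:
jog_arm:
  targets:
    - [[0, 0, 0.002, 0], [0, 0, 0.004, 0], [0, 0, 0.005, 0]]

```text
t: 35.78
tool_pos: [0.5583, 0.0871, 0.0838]
eef_rot: [0.0, 1.0, 0.008, 0.001]
contact_force: [0.2, -0.1, -1.1]
finger_gap: 0.0076
```

```bash
python3 -c "
from h import *
go(0.556,0.088,0.0782,-89)"
```

```text
t 35.78 cur [0.5583 0.0871 0.0838] phi -89.0 tilt [0.0018 0.    ] q6 1.6 -> shift [-0.0023 -0.0009  0.0056] tw -0.001 rows>= 1 gap 0.0076 F [ 0.2 -0.1 -1.1]
```

Request:
jog_arm:
  targets:
    - [[0, 0, 0.002, 0], [0, 0, 0.003, 0], [0, 0, 0.004, 0], [0, 0, 0.004, 0], [0, 0, 0.004, 0]]

```text
t: 36.2
tool_pos: [0.5575, 0.0876, 0.079]
eef_rot: [0.0, 1.0, 0.009, 0.0]
contact_force: [-0.3, 0.3, -1.6]
finger_gap: 0.0079
```

```bash
python3 -c "
from h import *
go(0.556,0.088,0.0782,-89)"
```

```text
t 36.2 cur [0.5575 0.0876 0.079 ] phi -89.0 tilt [ 0.0003 -0.    ] q6 1.6 -> shift [-0.0015 -0.0004  0.0008] tw -0.0 rows>= 1 gap 0.0079 F [-0.3  0.3 -1.6]
```

Request:
jog_arm:
  targets:
    - [[0, 0, 0, 0], [0, 0, 0, 0], [0, 0, 0, 0], [0, 0, 0, 0], [0, 0, 0, 0]]
  hand: 0.35

```text
t: 36.62
tool_pos: [0.5575, 0.0876, 0.0789]
eef_rot: [-0.0, 1.0, 0.009, 0.0]
contact_force: [0.1, 0.3, 0.6]
finger_gap: 0.0292
```

Request:
jog_arm:
  targets:
    - [[0, 0, -0.02, 0], [0, 0, -0.05, 0], [0, 0, -0.09, 0], [0, 0, -0.13, 0], [0, 0, -0.17, 0], [0, 0, -0.21, 0], [0, 0, -0.21, 0], [0, 0, -0.21, 0]]

```text
t: 37.28
tool_pos: [0.5585, 0.0876, 0.2913]
eef_rot: [-0.0, 1.0, 0.009, 0.002]
contact_force: [-0.7, 0.3, -1.9]
finger_gap: 0.0297
```

```bash
python3 -c "
from h import *
c=shot('top'); save(c,'top3.png',(140,110,260,170),3)
fit(c,'pail_slim',[0.45,-0.165])
go(0.44,-0.28,0.3,0)"
```

```text
pail_slim IoU 0.941 score 0.48 xy [ 0.4442 -0.1657] th 158.7
t 37.38 cur [0.557  0.0875 0.2882] phi -89.0 tilt [-0.001  -0.0001] q6 1.6 -> shift [-0.1233  0.3655 -0.0116] tw -1.554 rows>= 13 gap 0.0297 F [-0.6 -0.1 -1.4]
```

View pics/top3.png

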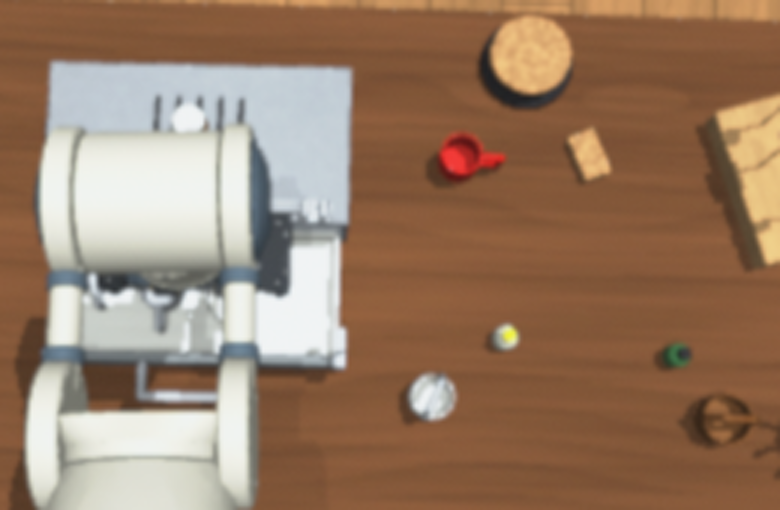

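```bash
python3 -c "
from h import *
go(0.36,-0.135,0.29,-111)"
```

```text
t 37.38 cur [0.557  0.0875 0.2882] phi -89.0 tilt [-0.001  -0.0001] q6 1.6 -> shift [-0.2008  0.2191 -0.0016] tw 0.384 rows>= 8 gap 0.0297 F [-0.6 -0.1 -1.4]
```

Request:
jog_arm:
  targets:
    - [[-0.2, 0.219, -0.002, 0.384], [-0.2, 0.219, -0.002, 0.384], [-0.2, 0.219, -0.002, 0.384], [-0.2, 0.219, -0.002, 0.384], [-0.2, 0.219, -0.002, 0.384], [-0.2, 0.219, -0.002, 0.384], [-0.2, 0.219, -0.002, 0.384], [-0.2, 0.219, -0.002, 0.384]]
  hand: 0.1

```text
t: 38.05
tool_pos: [0.3569, -0.1378, 0.2896]
eef_rot: [0.0, 0.983, -0.184, -0.002]
contact_force: [1.3, -0.1, -0.6]
finger_gap: 0.041
```

Request:
jog_arm:
  targets:
    - [[0, 0, 0, 0], [0, 0, 0, 0], [0, 0, 0, 0]]

```text
t: 38.3
tool_pos: [0.3617, -0.134, 0.2903]
eef_rot: [-0.0, 0.983, -0.182, -0.0]
contact_force: [0.1, 0.1, 0.0]
finger_gap: 0.0411
```

```bash
python3 -c "
from h import *
c=shot('wrist')
p=fit(c,'pail_slim',[0.444,-0.166])
if p is not None: overlay(c,'pail_slim',p,'w19.png')
else: save(c,'w19.png')
go(p[0],p[1],0.13,np.degrees(p[2])+90)
"
```

```text
pail_slim IoU 0.921 score 0.74 xy [ 0.4459 -0.1637] th 157.0
t 38.4 cur [ 0.3619 -0.1338  0.2905] phi -110.9 tilt [-0.0006  0.0006] q6 1.43 -> shift [ 0.0893 -0.0021  0.1604] tw 0.037 rows>= 5 gap 0.0407 F [ 0.6 -0.2  0.4]
```

View pics/w19.png

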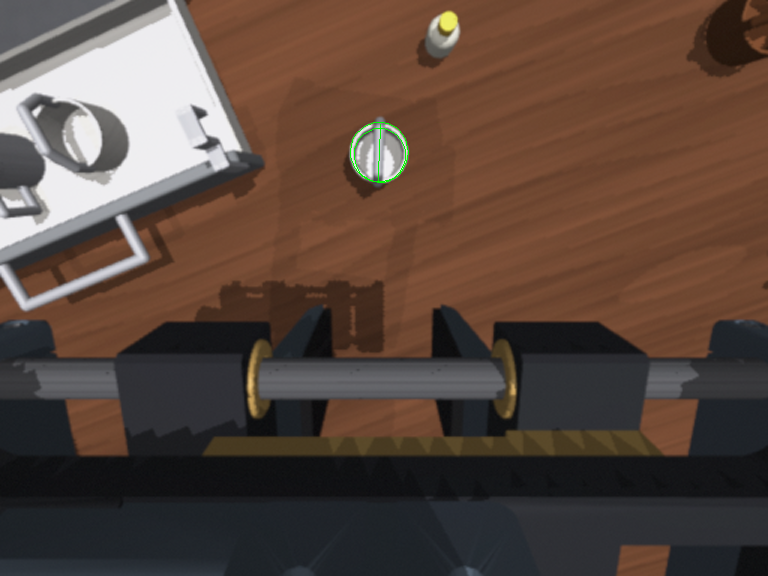

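Request:
jog_arm:
  targets:
    - [[0.04, -0.001, 0.01, 0.02], [0.08, -0.002, 0.02, 0.02], [0.089, -0.002, 0.06, 0.02], [0.089, -0.002, 0.1, 0.02], [0.089, -0.002, 0.13, 0.02], [0.089, -0.002, 0.155, 0.02], [0.089, -0.002, 0.16, 0.02], [0.089, -0.002, 0.16, 0.02]]

```text
t: 39.07
tool_pos: [0.4447, -0.1637, 0.1297]
eef_rot: [-0.001, 0.981, -0.192, -0.002]
contact_force: [0.6, -0.2, 0.5]
finger_gap: 0.041
```

```bash
python3 -c "
from h import *
go(.4459,-.1637,0.07,-112)
c=shot('wrist'); save(c,'w20.png')"
```

```text
t 39.07 cur [ 0.4447 -0.1637  0.1297] phi -112.1 tilt [-0.0031  0.0016] q6 1.48 -> shift [ 0.0013 -0.0004  0.0597] tw -0.001 rows>= 2 gap 0.041 F [ 0.6 -0.2  0.5]
```

View pics/w20.png

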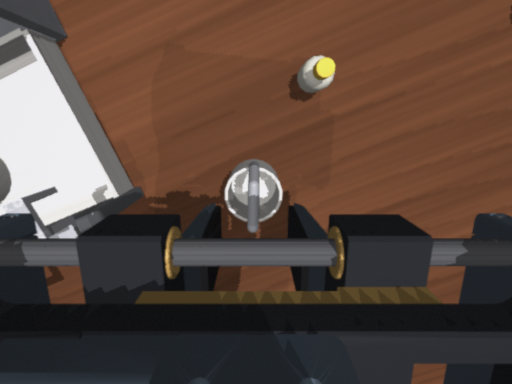

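Request:
jog_arm:
  targets:
    - [[0, 0, 0.03, 0], [0, 0, 0.05, 0], [0, 0, 0.061, 0], [0, 0, 0.061, 0], [0, 0, 0.061, 0]]

```text
t: 39.53
tool_pos: [0.446, -0.1651, 0.0711]
eef_rot: [0.0, 0.981, -0.192, 0.001]
contact_force: [0.3, 0.0, 0.3]
finger_gap: 0.0412
```

Request:
jog_arm:
  targets:
    - [[0, 0, 0, 0], [0, 0, 0, 0], [0, 0, 0, 0], [0, 0, 0, 0], [0, 0, 0, 0], [0, 0, 0, 0], [0, 0, 0, 0]]
  hand: 1
  force: 50

```text
t: 40.12
tool_pos: [0.4452, -0.1649, 0.0701]
eef_rot: [-0.0, 0.981, -0.192, 0.0]
contact_force: [-1.0, 1.4, 7.1]
finger_gap: 0.008
```

Request:
jog_arm:
  targets:
    - [[0, 0, -0.01, 0], [0, 0, -0.04, 0], [0, 0, -0.08, 0], [0, 0, -0.12, 0], [0, 0, -0.16, 0], [0, 0, -0.2, 0], [0, 0, -0.21, 0], [0, 0, -0.21, 0]]

```text
t: 40.78
tool_pos: [0.4463, -0.1656, 0.2831]
eef_rot: [0.001, 0.981, -0.192, 0.003]
contact_force: [0.4, -0.3, -1.4]
finger_gap: 0.0081
```

```bash
python3 -c "
from h import *
go(0.558,0.011,0.28,-89)
c=shot('wrist'); save(c,'w21.png')"
```

```text
t 40.78 cur [ 0.4463 -0.1656  0.2831] phi -112.2 tilt [ 0.0051 -0.0027] q6 1.48 -> shift [ 0.0368 -0.2056  0.0031] tw -0.404 rows>= 6 gap 0.0081 F [ 0.4 -0.3 -1.4]
```

View pics/w21.png

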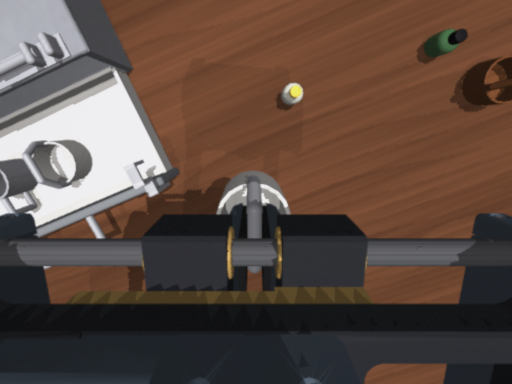

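Request:
jog_arm:
  targets:
    - [[0.006, -0.03, 0, -0.1], [0.012, -0.06, 0, -0.2], [0.018, -0.09, 0, -0.3], [0.024, -0.12, 0, -0.404], [0.03, -0.15, 0, -0.404], [0.034, -0.18, 0, -0.404], [0.037, -0.2, 0, -0.404], [0.037, -0.206, 0, -0.404]]

```text
t: 41.5
tool_pos: [0.5574, 0.0145, 0.2775]
eef_rot: [-0.0, 1.0, 0.01, -0.002]
contact_force: [0.0, 0.5, -1.2]
finger_gap: 0.0079
```

Request:
jog_arm:
  targets:
    - [[0, 0, 0, 0], [0, 0, 0, 0], [0, 0, 0, 0]]

```text
t: 41.75
tool_pos: [0.5562, 0.0111, 0.2791]
eef_rot: [0.0, 1.0, 0.008, -0.001]
contact_force: [0.8, -0.7, -1.6]
finger_gap: 0.0082
```

```bash
python3 -c "
from h import *
go(0.559,0.011,0.082,-89)
c=shot('wrist'); save(c,'w22.png')"
```

```text
t 41.75 cur [0.5562 0.0111 0.2791] phi -89.1 tilt [-0.0015 -0.0001] q6 1.47 -> shift [3.100e-03 1.000e-04 1.971e-01] tw -0.001 rows>= 5 gap 0.0082 F [ 0.8 -0.7 -1.6]
```

View pics/w22.png

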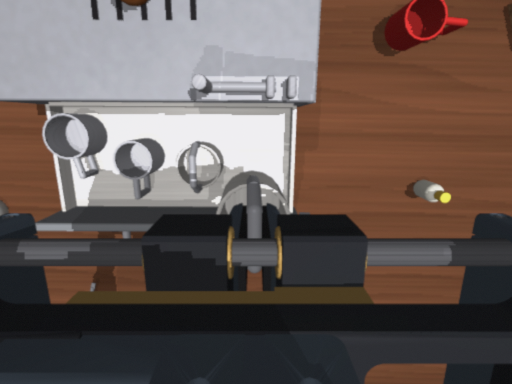

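Request:
jog_arm:
  targets:
    - [[0.002, 0, 0.03, 0], [0.002, 0, 0.06, 0], [0.002, 0, 0.09, 0], [0.002, 0, 0.12, 0], [0.002, 0, 0.15, 0], [0.002, 0, 0.175, 0], [0.002, 0, 0.187, 0], [0.002, 0, 0.19, 0]]

```text
t: 42.47
tool_pos: [0.5573, 0.0111, 0.0877]
eef_rot: [-0.0, 1.0, 0.008, -0.002]
contact_force: [-1.3, 0.7, -1.3]
finger_gap: 0.0078
```

Request:
jog_arm:
  targets:
    - [[0, 0, 0.001, 0], [0, 0, 0.002, 0], [0, 0, 0.002, 0]]

```text
t: 42.72
tool_pos: [0.5596, 0.0116, 0.0889]
eef_rot: [0.0, 1.0, 0.008, 0.001]
contact_force: [0.7, -0.2, -1.3]
finger_gap: 0.0078
```

```bash
python3 -c "
from h import *
go(0.559,0.011,0.082,-89)"
```

```text
t 42.72 cur [0.5596 0.0116 0.0889] phi -89.0 tilt [ 0.0017 -0.0002] q6 1.47 -> shift [-0.0007  0.0006  0.0069] tw -0.001 rows>= 1 gap 0.0078 F [ 0.7 -0.2 -1.3]
```

Request:
jog_arm:
  targets:
    - [[0, 0, 0.002, 0], [0, 0, 0.004, 0], [0, 0, 0.005, 0], [0, 0, 0.005, 0], [0, 0, 0.005, 0]]

```text
t: 43.13
tool_pos: [0.559, 0.012, 0.0829]
eef_rot: [0.0, 1.0, 0.009, -0.0]
contact_force: [0.4, -0.2, -1.8]
finger_gap: 0.0077
```

```bash
python3 -c "
from h import *
go(0.559,0.011,0.082,-89)"
```

```text
t 43.13 cur [0.559  0.012  0.0829] phi -89.0 tilt [-0. -0.] q6 1.47 -> shift [-0.      0.001   0.0009] tw -0.0 rows>= 1 gap 0.0077 F [ 0.4 -0.2 -1.8]
```

Request:
jog_arm:
  targets:
    - [[0, 0, 0.0005, 0], [0, 0, 0.0005, 0], [0, 0, 0.0005, 0], [0, 0, 0.0005, 0], [0, 0, 0.0005, 0]]
  hand: 0.35

```text
t: 43.55
tool_pos: [0.5591, 0.012, 0.0824]
eef_rot: [0.0, 1.0, 0.009, 0.0]
contact_force: [0.5, 0.3, -0.6]
finger_gap: 0.0297
```

Request:
jog_arm:
  targets:
    - [[0, 0, -0.02, 0], [0, 0, -0.05, 0], [0, 0, -0.09, 0], [0, 0, -0.13, 0], [0, 0, -0.17, 0], [0, 0, -0.21, 0], [0, 0, -0.22, 0], [0, 0, -0.22, 0]]

```text
t: 44.22
tool_pos: [0.5606, 0.0119, 0.3061]
eef_rot: [0.0, 1.0, 0.009, 0.003]
contact_force: [-0.8, 0.5, -0.2]
finger_gap: 0.0296
```

```bash
python3 -c "
from h import *
go(0.435,0.12,0.3,1)"
```

```text
t 44.22 cur [0.5606 0.0119 0.3061] phi -89.0 tilt [ 0.0066 -0.0006] q6 1.47 -> shift [-0.1238 -0.1103  0.0052] tw 1.571 rows>= 13 gap 0.0296 F [-0.8  0.5 -0.2]
```

Request:
jog_arm:
  targets:
    - [[-0.124, -0.11, -0.02, 0], [-0.124, -0.11, -0.02, 0], [-0.124, -0.11, -0.02, 0], [-0.124, -0.11, -0.02, 0], [-0.124, -0.11, -0.02, 0], [-0.124, -0.11, -0.02, 0], [-0.124, -0.11, -0.02, 0]]

```text
t: 44.8
tool_pos: [0.4332, 0.1198, 0.3218]
eef_rot: [0.0, 1.0, 0.009, -0.0]
contact_force: [-0.3, 0.5, 0.1]
finger_gap: 0.0298
```

```bash
python3 -c "
from h import *
c=shot('wrist'); save(c,'w23.png',None,1.5)
for n,g in dict(mug_wide=(.568,.249),mug_slim=(.567,.171),pail_wide=(.557,.088),pail_slim=(.559,.012)).items(): fit(c,n,g,z0=.012)
go(0.435,0.145,0.07,1)"
```

```text
mug_wide IoU 0.953 score 0.59 xy [0.5963 0.2586] th 193.3
mug_slim IoU 0.96 score 0.63 xy [0.5671 0.1715] th 181.6
pail_wide IoU 0.968 score 0.88 xy [0.5592 0.0877] th 1.1
pail_slim IoU 0.927 score 0.87 xy [0.5585 0.0131] th 5.3
t 45.05 cur [0.4337 0.1192 0.3219] phi -89.1 tilt [-0.0008 -0.0002] q6 1.69 -> shift [ 0.0019 -0.0258  0.2519] tw 1.569 rows>= 13 gap 0.0299 F [ 0.9 -0.   0.9]
```

View pics/w23.png

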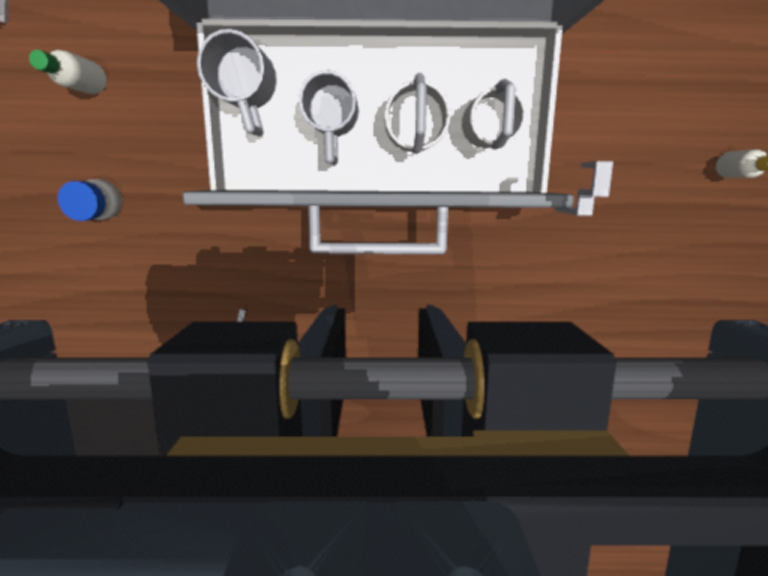

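Request:
jog_arm:
  targets:
    - [[-0.02, -0.009, 0, 0], [-0.05, -0.009, 0.02, 0], [-0.05, -0.009, 0.06, 0], [-0.05, -0.009, 0.1, 0], [-0.05, -0.009, 0.14, 0], [-0.05, -0.009, 0.18, 0], [-0.05, -0.009, 0.22, 0], [-0.05, -0.009, 0.255, 0]]
  hand: 1
  force: 30

```text
t: 45.72
tool_pos: [0.3829, 0.1275, 0.0654]
eef_rot: [0.0, 1.0, 0.008, -0.0]
contact_force: [1.2, 1.1, -0.3]
finger_gap: 0.0002
```

Request:
jog_arm:
  targets:
    - [[0, 0, 0, 0], [0, 0, 0, 0], [0, 0, 0, 0]]

```text
t: 45.97
tool_pos: [0.3839, 0.1279, 0.0687]
eef_rot: [-0.0, 1.0, 0.008, 0.0]
contact_force: [0.4, 0.9, 0.4]
finger_gap: 0.0003
```

```bash
python3 -c "
from h import *
go(0.41,0.128,0.063,-89)"
```

```text
t 45.97 cur [0.3839 0.1279 0.0687] phi -89.0 tilt [0.0008 0.0001] q6 1.73 -> shift [0.0261 0.0004 0.0057] tw -0.001 rows>= 1 gap 0.0003 F [0.4 0.9 0.4]
```

Push gently (8 mm/row ≈ 0.1 m/s).

Request:
jog_arm:
  targets:
    - [[0.01, 0, 0.003, 0], [0.02, 0, 0.004, 0], [0.027, 0, 0.004, 0], [0.032, 0, 0.004, 0], [0.038, 0, 0.004, 0], [0.045, 0, 0.004, 0], [0.053, 0, 0.004, 0], [0.061, 0, 0.004, 0]]

```text
t: 46.63
tool_pos: [0.4446, 0.129, 0.0634]
eef_rot: [0.0, 1.0, 0.009, -0.0]
contact_force: [-1.8, -1.8, 1.3]
finger_gap: 0.0005
```

Request:
jog_arm:
  targets:
    - [[0.009, 0, 0, 0], [0.018, 0, 0, 0], [0.027, 0, 0, 0], [0.036, 0, 0, 0], [0.045, 0, 0, 0], [0.053, 0, 0, 0], [0.061, 0, 0, 0], [0.068, 0, 0, 0]]

```text
t: 47.3
tool_pos: [0.5129, 0.1302, 0.0633]
eef_rot: [0.0, 1.0, 0.009, 0.0]
contact_force: [-2.4, -2.3, -0.6]
finger_gap: 0.0002
```

```bash
python3 -c "
from h import *
go(0.56,0.128,0.065,-89)
c=shot('wrist'); save(c,'w24.png')"
```

```text
t 47.3 cur [0.5129 0.1302 0.0633] phi -89.0 tilt [ 0. -0.] q6 1.69 -> shift [ 0.0471  0.003  -0.0017] tw -0.0 rows>= 2 gap 0.0002 F [-2.4 -2.3 -0.6]
```

View pics/w24.png

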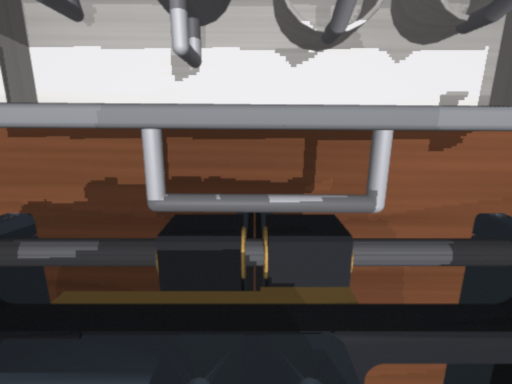

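Request:
jog_arm:
  targets:
    - [[0.007, 0, 0, 0], [0.014, 0, 0, 0], [0.021, 0, 0, 0], [0.028, 0, 0, 0], [0.034, 0, 0, 0], [0.04, 0, 0, 0], [0.045, 0, 0, 0], [0.048, 0, 0, 0]]

```text
t: 48.02
tool_pos: [0.5608, 0.131, 0.0634]
eef_rot: [-0.0, 1.0, 0.009, 0.0]
contact_force: [-2.9, -1.1, -0.4]
finger_gap: 0.0006
```

Request:
jog_arm:
  targets:
    - [[0.002, 0, 0, 0], [0.004, 0, 0, 0], [0.006, 0, 0, 0]]

```text
t: 48.27
tool_pos: [0.5659, 0.1311, 0.0634]
eef_rot: [0.0, 1.0, 0.009, -0.0]
contact_force: [-5.8, -2.1, 1.3]
finger_gap: 0.0005
```

```bash
python3 -c "
from h import *
go(0.567,0.128,0.065,-89)"
```

```text
t 48.27 cur [0.5659 0.1311 0.0634] phi -89.0 tilt [-0.0003 -0.    ] q6 1.68 -> shift [ 0.001   0.0031 -0.0016] tw -0.0 rows>= 1 gap 0.0005 F [-5.8 -2.1  1.3]
```

Request:
jog_arm:
  targets:
    - [[0.001, 0, 0, 0], [0.002, 0, 0, 0], [0.003, 0, 0, 0], [0.003, 0, 0, 0]]

```text
t: 48.6
tool_pos: [0.5661, 0.131, 0.0632]
eef_rot: [0.0, 1.0, 0.009, -0.003]
contact_force: [-17.2, -1.6, 11.5]
finger_gap: 0.0006
```

Request:
jog_arm:
  targets:
    - [[-0.01, 0, 0, 0], [-0.02, 0, -0.03, 0], [-0.02, 0, -0.07, 0], [-0.02, 0, -0.11, 0], [-0.02, 0, -0.15, 0], [-0.02, 0, -0.19, 0], [-0.02, 0, -0.23, 0], [-0.02, 0, -0.23, 0]]

```text
t: 49.27
tool_pos: [0.5522, 0.1314, 0.3016]
eef_rot: [-0.001, 1.0, 0.009, 0.006]
contact_force: [0.2, 0.2, -0.4]
finger_gap: 0.0004
```

```bash
python3 -c "
from h import *
c=shot('wrist'); save(c,'w25.png',None,1.5)
go(0.654,0.105,0.2,-89)"
```

```text
t 49.32 cur [0.5512 0.1313 0.2979] phi -89.0 tilt [0.0085 0.0013] q6 1.68 -> shift [0.1015 0.0281 0.0988] tw -0.0 rows>= 4 gap 0.0006 F [ 0.2  0.1 -0.9]
```

View pics/w25.png

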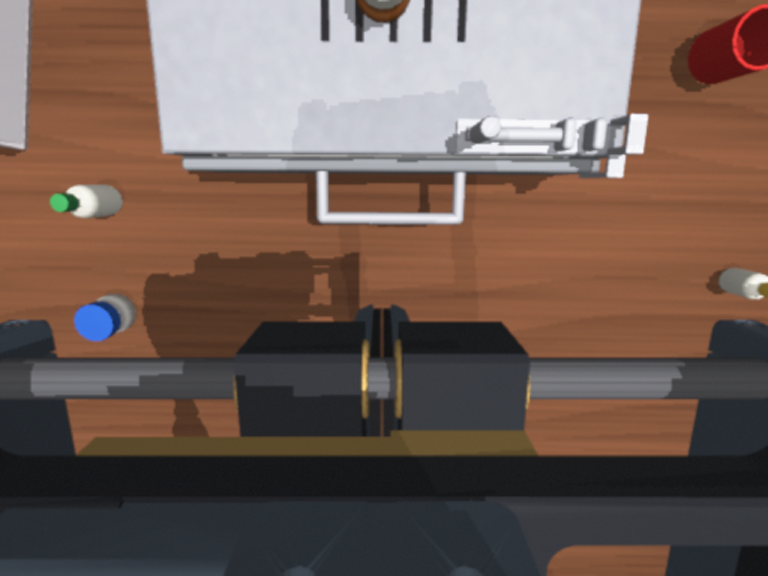

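Request:
jog_arm:
  targets:
    - [[0.03, 0.01, 0, 0], [0.06, 0.02, 0, 0], [0.09, 0.028, 0, 0], [0.102, 0.028, 0.03, 0], [0.102, 0.028, 0.06, 0], [0.102, 0.028, 0.1, 0], [0.102, 0.028, 0.13, 0], [0.102, 0.028, 0.142, 0]]

```text
t: 49.98
tool_pos: [0.6488, 0.1044, 0.146]
eef_rot: [0.0, 1.0, 0.009, -0.004]
contact_force: [-0.9, -0.2, -1.2]
finger_gap: 0.0005
```

Request:
jog_arm:
  targets:
    - [[0, 0, 0, 0], [0, 0, 0, 0], [0, 0, 0, 0]]

```text
t: 50.23
tool_pos: [0.6527, 0.1047, 0.1535]
eef_rot: [-0.0, 1.0, 0.009, 0.002]
contact_force: [-0.3, 0.7, -0.1]
finger_gap: 0.0006
```

```bash
python3 -c "
from h import *
go(0.654,0.0395,0.15,-89)"
```

```text
t 50.23 cur [0.6527 0.1047 0.1535] phi -89.0 tilt [0.003  0.0002] q6 1.62 -> shift [0.0002 0.0653 0.0034] tw -0.0 rows>= 2 gap 0.0006 F [-0.3  0.7 -0.1]
```

Request:
jog_arm:
  targets:
    - [[0, 0.01, 0.002, 0], [0, 0.018, 0.002, 0], [0, 0.025, 0.002, 0], [0, 0.032, 0.002, 0], [0, 0.039, 0.002, 0], [0, 0.046, 0.002, 0], [0, 0.053, 0.002, 0], [0, 0.058, 0.002, 0]]

```text
t: 50.9
tool_pos: [0.6525, 0.0456, 0.1494]
eef_rot: [0.0, 1.0, 0.008, 0.0]
contact_force: [-0.1, 0.8, 1.4]
finger_gap: 0.0007
```

Request:
jog_arm:
  targets:
    - [[0, 0.001, 0, 0], [0, 0.002, 0, 0], [0, 0.003, 0, 0], [0, 0.003, 0, 0]]

```text
t: 51.23
tool_pos: [0.6525, 0.0437, 0.1493]
eef_rot: [0.0, 1.0, 0.009, -0.0]
contact_force: [0.0, 0.6, 0.4]
finger_gap: 0.0006
```

Request:
jog_arm:
  targets:
    - [[0, 0.002, 0, 0], [0, 0.004, 0, 0], [0, 0.004, 0, 0]]

```text
t: 51.48
tool_pos: [0.6525, 0.0393, 0.1493]
eef_rot: [0.0, 1.0, 0.009, -0.0]
contact_force: [0.7, 0.7, 0.3]
finger_gap: 0.0004
```

Request:
jog_arm:
  targets:
    - [[0, 0.001, 0, 0], [0, 0.002, 0, 0], [0, 0.002, 0, 0]]

```text
t: 51.73
tool_pos: [0.6526, 0.0374, 0.1494]
eef_rot: [0.0, 1.0, 0.009, -0.0]
contact_force: [0.0, 1.3, 0.6]
finger_gap: 0.0006
```

```bash
python3 -c "
from h import *
go(0.654,0.0395,0.15,-89)
c=shot('wrist'); save(c,'w26.png',None,1.5)"
```

```text
t 51.73 cur [0.6526 0.0374 0.1494] phi -89.0 tilt [-0.0001 -0.0001] q6 1.52 -> shift [ 0.0014 -0.0021 -0.0006] tw -0.0 rows>= 1 gap 0.0006 F [0.  1.3 0.6]
```

View pics/w26.png

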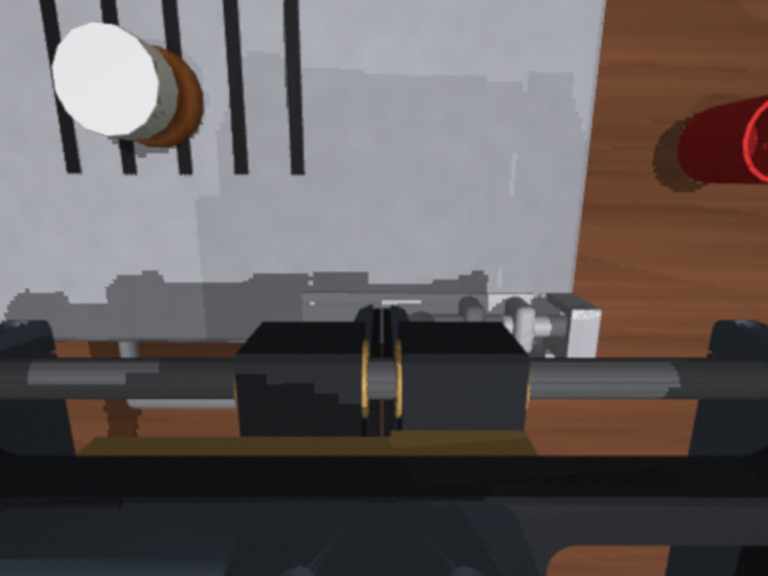

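Request:
jog_arm:
  targets:
    - [[0, 0.002, 0, 0], [0, 0.004, 0, 0], [0, 0.006, 0, 0], [0, 0.006, 0, 0]]

```text
t: 52.12
tool_pos: [0.6526, 0.0341, 0.1493]
eef_rot: [-0.002, 1.0, 0.009, -0.0]
contact_force: [0.7, 21.2, 0.1]
finger_gap: 0.0002
```

Request:
jog_arm:
  targets:
    - [[0, 0.001, 0, 0], [0, 0.002, 0, 0], [0, 0.003, 0, 0], [0, 0.003, 0, 0]]

```text
t: 52.45
tool_pos: [0.6525, 0.0336, 0.1492]
eef_rot: [-0.004, 1.0, 0.009, -0.0]
contact_force: [0.8, 40.1, -0.7]
finger_gap: 0.0001
```

Request:
jog_arm:
  targets:
    - [[0, -0.008, 0, 0], [0, -0.02, 0, 0], [-0.02, -0.02, -0.04, 0], [-0.06, -0.02, -0.08, 0], [-0.1, -0.02, -0.12, 0], [-0.1, -0.02, -0.15, 0], [-0.1, -0.02, -0.15, 0], [-0.1, -0.02, -0.15, 0]]

```text
t: 53.12
tool_pos: [0.5527, 0.0469, 0.3039]
eef_rot: [0.0, 1.0, 0.009, 0.003]
contact_force: [0.9, -0.1, -0.3]
finger_gap: 0.0004
```

```bash
python3 -c "
from h import *
c=shot('wrist'); save(c,'w27.png',(150,60,320,200),2.5)
s=shot('scene'); save(s,'s27.png',(220,110,130,130),4.5)
go(0.654,0.0395,0.15,-89)"
```

```text
t 53.22 cur [0.5525 0.0469 0.2998] phi -89.0 tilt [ 0.0014 -0.0004] q6 1.53 -> shift [0.1011 0.009  0.15  ] tw -0.0 rows>= 5 gap 0.0006 F [ 0.   0.7 -0.1]
```

View pics/w27.png

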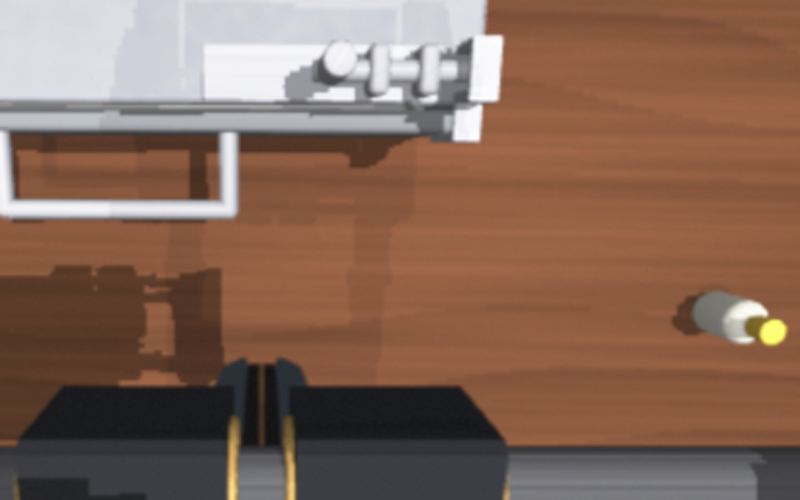

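View pics/s27.png

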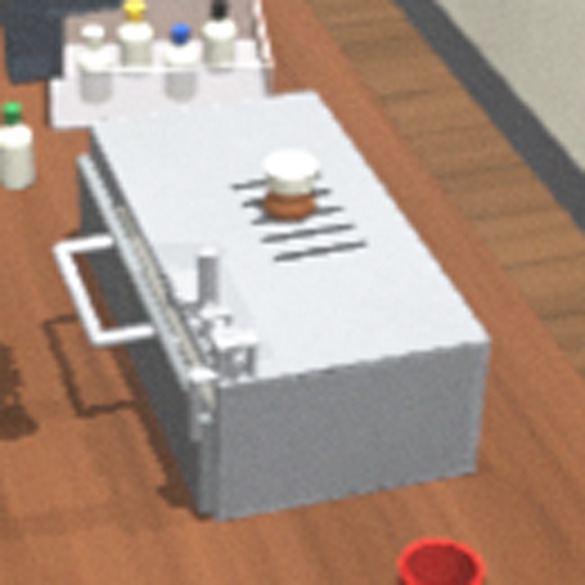

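```bash
python3 -c "
from h import *
c=shot('wrist')
print(px2w(c,[[285.2,84.8],[290,84.5]],.174))
P=lambda u,v,z:print(px2w(c,[150+u/2.5,60+v/2.5],z))
P(487,40,.147);P(380,48,.14);P(430,48,.14)
s=shot('scene'); print(px2w(s,[220+208/4.5,110+254/4.5],.174))
for d in silhouettes(c,'bolt_knob')[:1]: print(d['extent'])
"
```

```text
[[0.65195696 0.01903817 0.174     ]
 [0.65231129 0.01440729 0.174     ]]
[[ 0.66472998 -0.04574237  0.147     ]]
[[ 0.66169986 -0.00213287  0.14      ]]
[[ 0.66207101 -0.0235996   0.14      ]]
[[0.65674176 0.01043206 0.174     ]]
[275.9, 72.6, 63.3, 22.7]
```

```bash
python3 -c "
from h import *
c=shot('top'); save(c,'top9.png',(60,100,380,180),2)
go(0.55,0.05,0.3)"
```

```text
t 53.42 cur [0.5523 0.0468 0.298 ] phi -89.0 tilt [-0.0023 -0.0001] q6 1.53 -> shift [-0.0022 -0.0032 -0.002 ] tw 0 rows>= 1 gap 0.0005 F [-0.3 -0.6 -0.3]
```

View pics/top9.png

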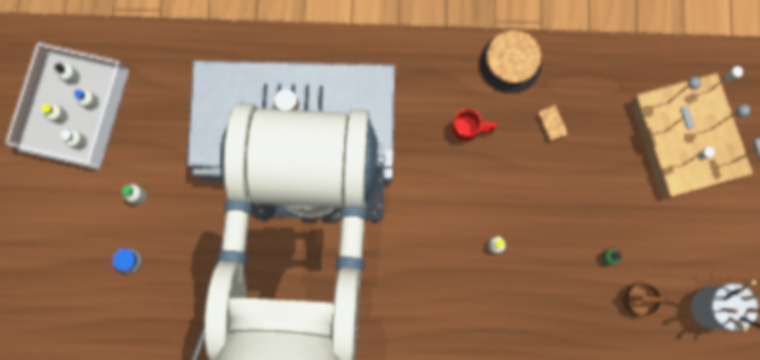

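The last picture shows all bottles and jars still standing and the arm clear of everything. I'm handing in.

```bash
python3 -c "
from rig import *
print(hand_in())"
```

```text
the job is handed in; nothing more can be done
None
```

I handed the job in at about 53 s of the 210 s allowed. All four pots are in the shut drawer and the bolt is home; no verdict was reported.

**What I did:** I drew the bolt back until it hit its stop and pulled the drawer out about 153 mm. I lifted mug_wide, mug_slim, pail_wide and pail_slim by their handles and stood them on the drawer floor. I then pushed the drawer to its stop and slid the bolt home to its stop. The brown pail, the red mug and the bottles and jars were left where they were.

**Last checks:**
- **Pots:** just before closing, the wrist camera fitted all four as upright on the drawer floor and within the limits.
- **mug_wide:** it had been knocked about 3 cm toward the back-left corner after I placed it, but it was still within limits, so I left it there.
- **Drawer:** it stopped at the position expected for fully shut, with about 17 N of resistance.
- **Bolt:** the knob moved 45 mm from drawn to home, which is its full travel. The push reached about 40 N at the stop.
- **Bystanders:** the last top view showed every bottle and jar still standing and the arm clear.

**Disagreements and gaps:**
- When I drew it back, the bolt moved only about 38 mm, so it probably started about 6–7 mm short of home.
- The fixed scene camera placed the knob about 9 mm from the wrist camera's reading; I went by the wrist camera and the end stop.
- I could not see the pots once the drawer was shut.

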